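# Pin a bone ring to the post with a hairpin clip

### The arm

A 7-joint arm with a two-finger parallel gripper is mounted at the origin on the work surface. World frame = base frame: x ahead of the robot, y to its left, z up, the work surface at z = 0. Lengths are in m, angles in degrees, forces in N, time in s.
With the tool pointing down it reaches from about 0.425 to 0.875 m from the base axis. Payload 4.7 kg.
Tool frame: the origin (TCP) lies midway between the tips of the shut fingers; the grasp point (between the pads) lies 19 mm behind it; z points along the fingers, y is the direction in which the jaws open and shut (so a half turn about z gives the same grasp; the last joint's range is limited). The gripper opens to 87 mm and grips with 3 to 60 N. Pads are 19 mm wide; open, the fingers measure 117 mm over their backs; the gripper's body (75 mm by 190 mm) begins 51 mm behind the grasp point.
Start: joints at [-70.984, 18.392, -4.016, 83.108, 1.295, 78.541, -3.26], TCP at [0.203, 0.617, 0.186] pointing down, gripper open.
Joint ranges: [-163.93, 163.93], [-17.29, 119.83], [-79.2, 71.16], [3.27, 140.29], [-89.18, 269.18], [5.43, 117.66], [-154.24, 154.24]. Speed limits (degrees/s): [147.25, 147.25, 180, 180, 180, 180, 180].

### API

Orientations are given as [roll, pitch, yaw] about the fixed x, y, z axes, in that order (R = Rz(yaw) Ry(pitch) Rx(roll)).
In Python, from cell import env gives the robot as it stands. The module is installed in compiled form; this text tells all that it offers.
- The arm moves only by the tool servo_tool, never from a script. Its argument "plan" is a list of rows, each a list of 3 entries, a list of its own where there are three numbers: the opening, from 0 (shut) to 1 (fully open), then the shift along the tool's x, y, z in cm, then the turn, a rotation vector about the tool's x, y, z in degrees. A call has 1 to 20 rows; each row shifts and turns the pose as measured when the row begins, along the tool's axes as they then stand; what a row does not reach is not made up. A row lasts 1/12 s, in which the tool goes at most 41.7 mm and 7.16 degrees, less where a joint would pass 70% of its speed; a pose out of reach is approached as far as the arm can. A call is refused whole if a number of a shift passes 4.17 or a number of a turn 7.16, either way. A call with a gripper value outside its range is refused whole. The fingers move at their own pace and stop on an object; "force" is the grip in N (left out, the last holds). Time passes only in rows, so rows that do not move let the fingers close. It gives the time, the measured TCP pose, the force and the opening at its end, in the units of the state.
- env.get_obs(): the state, without advancing time (a new reading comes with each control period).
- env.read_camera(name): name is "side" or "top"; returns a dict with "image" (480x640x3 uint8, blue, green, red), "fx", "fy", "cx", "cy" (pixels), "k1" (the pictures are not rectified: a ray, as slopes to the right and down, at radius r is drawn at 1 + k1 r^2 times it, then the intrinsics apply), "rvec" (rotation vector, rad) and "tvec" (3), from world to camera coordinates, as OpenCV has them. Camera axes: x right, y down, z forward; pixel columns grow to the right and rows downward; lengths in m; the calibration is good to about 2 mm. A picture is of the moment at which its call begins. There is no depth.
- env.sign_off(): hands the job in, once; it reports no verdict.
The state is a dict: "time_s": time; "qpos": joint angles; "joint_velocities": joint speeds; "effort": joint torques, N m; "tool_pos": TCP position; "tool_rot": TCP orientation; "force": force on the tool from outside, world axes, zero at the start; "wrist_torque": the same for the moment, N m; "grip_width": finger opening in m.
Only numpy, scipy, OpenCV 4.12 (cv2) and the standard library are available. Lean on these libraries where they do the work, as an engineer would, in place of code of your own. Each camera call takes 0.05 s, during which the arm holds its last target. There are 200 camera calls.

### The job

Put the large bone ring over the steel post so that it lies flat on the brass foot, then slide the bone-handled hairpin clip's straight leg through the post's cross hole until its sprung leg snaps round the post and hugs it. Let go and leave the clip there with the ring kept under it. Work gently: find the hole and seat the clip by feel without forcing it or ramming the post, and leave the other things in the drawer where they are.

Things in the scene. Friction and masses are not known exactly. Their poses are not given: they have to be found in the camera images.
- foot: Round brass foot fixed on the drawer floor (floor 20 mm above bench), 56 mm across, 12 mm high; origin at the centre of its underside, z up. On it stands an upright 18 mm steel post, cross-drilled right through by a level 7 mm square hole along the foot's x axis (dark line on the post's top shows the direction). The clip may enter from either end.
- post_axis (a point): Point on the post's axis at the foot's top, 12 mm above the foot's origin; x is the hole's direction, z up. The post stands up to 21 mm proud, differently each time and NOT reported: hole centre 25 to 46 mm above this point, always 11 mm below the post's flat top (36 to 57 mm above it). Feel or look for it; the post is firm, touch it with under 30 N.
- ring: Large bone ring, 44 mm outside, 24 mm hole, 16 mm high, lying flat; origin at the centre of its underside, z up. On the foot its underside is 12 mm above the foot's origin. 30 g.
- clip: Steel hairpin clip, bone handle, 45 g. x along its two legs to their tips, y to the sprung leg, z up. Origin: on the straight leg's centre line, where the post's axis lies once home; 2.5 mm above the floor at the start. Straight leg: 5 mm wire on the x axis with a round end at x = 32.5 mm. Over 20 N between clip and post (its own spring grip, up to 12 N, counts) bends it: push with under 8 N.
- clip_spring_tip (a point): Tip of the sprung leg at x = 19, y = 14 mm of the clip. This 5 mm leg bows out to y = 11 at x = 0 and pinches in to y = 8.6 at x = 8 (centre line). It meets the post about 18 mm before home; forcing the pinch past takes about 2 to 7 N, most about 6 to 12 mm before home, then it snaps in and the force falls. About 2 mm past home a steel ferrule (x = -22 to -11) stops hard on the post.
- clip_handle (a point): Middle of the bone handle to grip, at x = -38, z = 11.5 mm of the clip. The handle is 24 mm long (x), 12 mm wide (y), 28 mm high (z), its underside on the floor at the start; its axes are the clip's.
- small_ring: Small bone ring, 30 mm outside, 10 mm hole, 8 mm high: does not fit the post, leave it. Origin at the centre of its underside.
- tin: Copper polishing tin, 75 mm across, 30 mm high; leave it. Origin at the centre of its underside.
- case: Dull grey steel drill bit case, 60 x 120 x 22 mm; leave it. Origin at the centre of its underside.
- awl: Rosewood awl, about 150 mm long, 24 mm thick handle towards -x; leave it. Origin on its centre line, 12 mm above the floor.
- blank1: Bone button blank, a disc 26 mm across, 5 mm thick; leave it. Origin at the centre of its underside.
- blank2: Bone button blank, a disc 26 mm across, 5 mm thick; leave it. Origin at the centre of its underside.
Mind the look-alikes: they are no part of the job. Leave any black, green or pink look-alike of the ring alone.

How it is judged:
By the outcome, as a careful person would: the job done as asked, in the order asked, and still so for the second after the job is handed in, with the robot touching nothing.
It also fails if it takes over 72 s, if anything falls off the work surface, if the arm or the gripper's body presses on something with over 40 N, if the wrist force passes 120 N, or if a joint passes its speed limit or range.

## Working session

There is one attempt and no reset: what is moved stays moved. The work goes in short steps, Python scripts to look and compute and a tool call to move; the robot and the scene stay as the last step left them, time stands still between calls to the robot, and variables do not carry over. Pictures are saved under pics/ and viewed, about 8 in all and at most 12, crops included, and the job is handed in when it is done.

Besides the shell and the picture viewer there is one more tool, called after "Emit:" as name(argument=value, ...), one argument or row to a line, values as JSON. servo_tool: Moves the arm, as the interface text tells. Its arguments: {"type":"object","properties":{"plan":{"type":"array"},"force":{"type":"number"}},"required":["plan"]}

```bash
mkdir -p pics
cat > h.py <<'E'
import numpy as np, cv2
from cell import env
from scipy.spatial.transform import Rotation as R
def cam(n):
    c=env.read_camera(n); c['R']=cv2.Rodrigues(np.array(c['rvec'],float))[0]; c['t']=np.array(c['tvec'],float).ravel(); return c
def ray(c,u,v):
    x=np.array([(u-c['cx'])/c['fx'],(v-c['cy'])/c['fy']]); y=x.copy()
    for _ in range(20): y=x/(1+c['k1']*(y@y))
    d=c['R'].T@np.array([*y,1]); o=-c['R'].T@c['t']; return o,d/np.linalg.norm(d)
def onz(c,u,v,z):
    o,d=ray(c,u,v); return o+d*(z-o[2])/d[2]
def proj(c,p):
    q=c['R']@np.array(p,float)+c['t']; s=q[:2]/q[2]; s=s*(1+c['k1']*(s@s)); return np.array([s[0]*c['fx']+c['cx'],s[1]*c['fy']+c['cy']])
def rpy(): 
    o=env.get_obs(); return o
E
python3 - <<'E'
from h import *
for n in('top','side'):
    c=cam(n); cv2.imwrite(f'pics/{n}0.png',c['image']); print(n,c['fx'],c['k1'],-c['R'].T@c['t'],c['R'][2])
o=env.get_obs(); print(o)
E
```

```text
top 565.0336996680455 -0.008773812802592722 [ 0.29288474 -0.06837697  1.37756488] [ 0.16837478 -0.00520239 -0.98570932]
side 508.2126889094224 -0.08377673111048413 [ 0.31804833 -0.98172655  0.64591308] [ 0.18305594  0.81874884 -0.54418826]
{'time_s': 0.1, 'qpos': array([-70.98310888,  18.43345647,  -4.01528033,  83.16789914,
         1.29491444,  78.54056838,  -3.26149293]), 'joint_velocities': array([-0.12488954, -0.10776241,  0.01108435, -0.15359817, -0.07714628,
        0.00480061,  0.02129138]), 'effort': array([ 1.88231625e-04, -4.92571700e+01, -4.05665673e-01, -3.13396955e+01,
       -6.41149934e-02,  3.95936274e-02,  9.24561846e-05]), 'tool_pos': array([0.20299395, 0.61690565, 0.18488638]), 'tool_rot': array([-1.79903302e+02,  5.46180478e-03,  1.61790959e+02]), 'force': array([ 0.28557311, -0.3474622 ,  0.43350384]), 'wrist_torque': array([ 0.00954268, -0.00747061,  0.01387456]), 'grip_width': 0.08704413482787178}
```

View pics/top0.png

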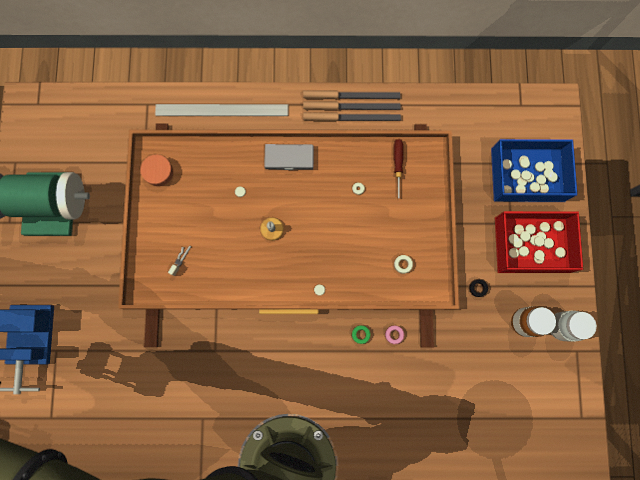

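View pics/side0.png

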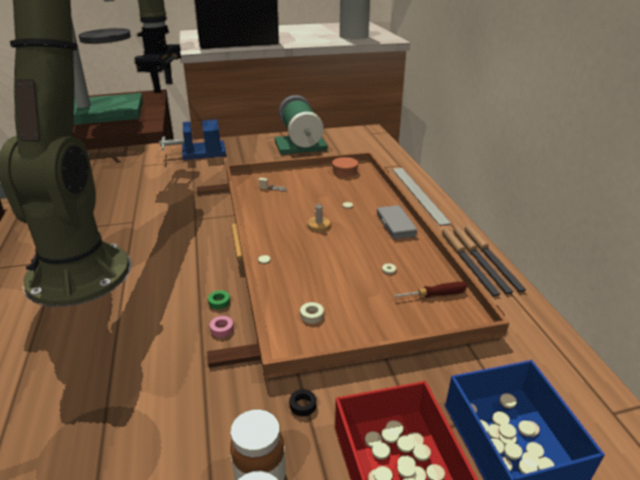

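The top view shows the foot and post at (271,228), clip at (180,260), small ring at (358,188) and blanks at (240,191) and (319,290). Two things could be the ring: the bone ring at (403,264) and the small ring at (358,188). The larger one at (403,264), with the wide hole, fits the description. I'll confirm it in an enlarged montage.

Run:
```python
from h import *
t=cam('top');s=cam('side')
def crop(im,u,v,h=24): return cv2.resize(im[v-h:v+h,u-h:u+h],(264,264),interpolation=cv2.INTER_CUBIC)
T=t['image'];S=s['image']
a=np.hstack([crop(T,403,264),crop(T,271,228),crop(T,180,260)])
b=np.hstack([crop(S,312,313),crop(S,319,215),crop(S,272,185)])
cv2.imwrite('pics/m1.png',np.vstack([a,b]))
hsv=cv2.cvtColor(T,cv2.COLOR_BGR2HSV)
# ring: bone mask
m=((hsv[...,1]<90)&(hsv[...,2]>150)).astype(np.uint8)
for (u,v) in((403,264),(358,188)):
    w=np.zeros_like(m);w[v-16:v+16,u-16:u+16]=m[v-16:v+16,u-16:u+16]
    cs,_=cv2.findContours(w,cv2.RETR_CCOMP,cv2.CHAIN_APPROX_NONE)
    k=max(cs,key=cv2.contourArea); (x,y),r=cv2.minEnclosingCircle(k)
    e=cv2.fitEllipse(k); print(u,v,e, onz(t,*e[0],0.032 if u==403 else .026), [cv2.minEnclosingCircle(q) for q in cs])
br=((hsv[...,0]>18)&(hsv[...,0]<32)&(hsv[...,1]>110)).astype(np.uint8)
w=np.zeros_like(br);w[208:248,250:292]=br[208:248,250:292]
k=max(cv2.findContours(w,0,1)[0],key=cv2.contourArea); e=cv2.fitEllipse(cv2.convexHull(k));print('foot',e,onz(t,*e[0],.032))
hs=cv2.cvtColor(S,cv2.COLOR_BGR2HSV)
m=((hs[...,1]<100)&(hs[...,2]>140)).astype(np.uint8)
w=np.zeros_like(m);w[295:332,292:332]=m[295:332,292:332]
k=max(cv2.findContours(w,0,1)[0],key=cv2.contourArea);e=cv2.fitEllipse(k);print('ring side',e,onz(s,*e[0],.030))
```

```text
403 264 ((403.0363464355469, 263.5107727050781), (17.049516677856445, 17.967063903808594), 100.29906463623047) [ 0.46772226 -0.27298318  0.032     ] [((403.11468505859375, 263.435791015625), 9.248018264770508), ((403.0, 263.5), 5.852449893951416)]
358 188 ((357.9120788574219, 187.9154815673828), (10.425406455993652, 11.887503623962402), 80.52995300292969) [ 0.65619007 -0.16677612  0.026     ] [((358.0, 188.0), 6.082862854003906), ((357.6875, 187.625), 2.713636636734009)]
foot ((274.7590026855469, 220.72299194335938), (4.887060165405273, 12.195408821105957), 117.51541137695312) [0.57178491 0.03656154 0.032     ]
ring side ((311.45147705078125, 309.5408935546875), (15.314864158630371, 23.560195922851562), 89.51983642578125) [ 0.47006002 -0.26896352  0.03      ]
```

View pics/m1.png

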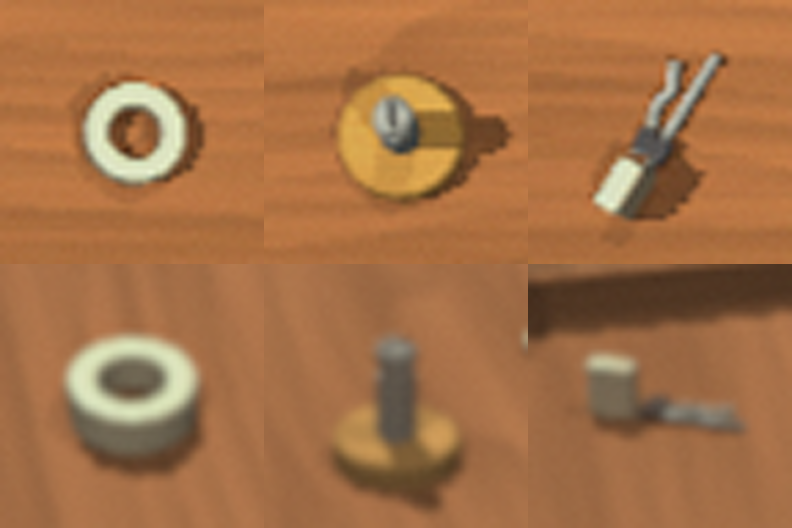

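The crop confirms the large bone ring at (403,264), with a wide hole and tall sides. Next I'll measure the post, the hole line and the clip's pose more finely.

Run:
```python
from h import *
t=cam('top');s=cam('side');T=t['image'];S=s['image']
for n,I,b in(('t',T,(252,292,207,252)),('s',S,(300,340,195,237))):
    u0,u1,v0,v1=b; hsv=cv2.cvtColor(I,cv2.COLOR_BGR2HSV)[v0:v1,u0:u1]
    H,Sa,V=[hsv[...,i].astype(int) for i in range(3)]
    st=(Sa<70)
    br=(H>=14)&(H<32)&(Sa>110)
    ys,xs=np.nonzero(st)
    print(n,'steel u',xs.min()+u0,xs.max()+u0,'v',ys.min()+v0,ys.max()+v0)
    np.set_printoptions(linewidth=250)
    if n=='t': print(np.where(st,V,0)[8:27,12:32]); print(H[10:38:3,8:32:2])
    else: print(np.where(Sa<110,V,0)[4:32,10:30])
t0=onz
# clip
I=cv2.cvtColor(T,cv2.COLOR_BGR2HSV)[240:282,160:200]
print('clip S'); m=(I[...,1]<110); print(np.where(m,I[...,2],0)[4:36,8:36])
```

```text
t steel u 267 274 v 222 231
[[  0   0   0   0   0   0   0   0   0   0   0   0   0   0   0   0   0   0   0   0]
 [  0   0   0   0   0   0   0   0   0   0   0   0   0   0   0   0   0   0   0   0]
 [  0   0   0   0   0   0   0   0   0   0   0   0   0   0   0   0   0   0   0   0]
 [  0   0   0   0   0   0   0   0   0   0   0   0   0   0   0   0   0   0   0   0]
 [  0   0   0   0   0   0   0   0   0   0   0   0   0   0   0   0   0   0   0   0]
 [  0   0   0   0   0   0   0   0   0   0   0   0   0   0   0   0   0   0   0   0]
 [  0   0   0   0   0   0   0   0   0   0   0   0   0   0   0   0   0   0   0   0]
 [  0   0   0   0 176 138 130 146   0   0   0   0   0   0   0   0   0   0   0   0]
 [  0   0   0   0 178 136 108 163 157   0   0   0   0   0   0   0   0   0   0   0]
 [  0   0   0 181 190 144 104 175 181 139   0   0   0   0   0   0   0   0   0   0]
 [  0   0   0 180 191 142 105 170 184 132   0   0   0   0   0   0   0   0   0   0]
 [  0   0   0 174 185 160 101 158 161 111  69   0   0   0   0   0   0   0   0   0]
 [  0   0   0 170 169 173 140 145 133  89  60   0   0   0   0   0   0   0   
[... 6237 characters left out ...]
   0   0]
 [  0 194 226 225 225 227 174  95  85  87   0   0   0   0   0   0   0   0   0   0   0   0   0   0   0   0   0   0]
 [180 226 226 225 230 193 119  83  87  91   0   0   0   0   0   0   0   0   0   0   0   0   0   0   0   0   0   0]
 [206 233 228 228 213 155  84  85  90   0   0   0   0   0   0   0   0   0   0   0   0   0   0   0   0   0   0   0]
 [  0 198 225 231 177 101  82  89   0   0   0   0   0   0   0   0   0   0   0   0   0   0   0   0   0   0   0   0]
 [  0   0 197 176 118  81  86  87   0   0   0   0   0   0   0   0   0   0   0   0   0   0   0   0   0   0   0   0]
 [  0   0   0   0   0   0  93   0   0   0   0   0   0   0   0   0   0   0   0   0   0   0   0   0   0   0   0   0]]
```

Run:
```python
from h import *
t=cam('top');s=cam('side')
a=cv2.resize(t['image'][218:242,259:283],(400,400),interpolation=cv2.INTER_NEAREST)
b=cv2.resize(t['image'][240:280,160:200],(400,400),interpolation=cv2.INTER_NEAREST)
cv2.imwrite('pics/m2.png',np.hstack([a,b]))
```

```text
(no output)
```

View pics/m2.png

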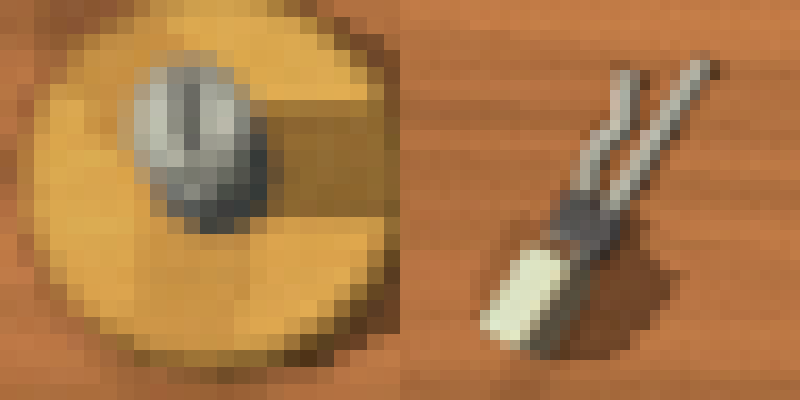

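Run:
```python
from h import *
t=cam('top');s=cam('side');np.set_printoptions(precision=4,suppress=True)
f=onz(t,271.3,228.4,.032);print('foot',f)
def tri(a,b):
    o1,d1=ray(t,*a);o2,d2=ray(s,*b)
    x=np.linalg.lstsq(np.c_[d1,-d2],o2-o1,rcond=None)[0]
    return o1+d1*x[0],o2+d2*x[1]
print('post top',*tri((269.9,224.7),(318.4,205.8)))
for h in(.036,.046,.057): print(h,proj(t,[*f[:2],.032+h]),proj(s,[*f[:2],.032+h]),proj(s,[*f[:2],.032]))
# hole line
V=t['image'][...,2].astype(float)
for z in(.08,):
    a=onz(t,269.76,223.5,z);b=onz(t,269.95,226,z);d=a-b;print('hole yaw',np.degrees(np.arctan2(d[1],d[0])))
# hole line reference: pixel column direction
d=onz(t,269.8,223,.08)-onz(t,269.8,227,.08);print('vertical',np.degrees(np.arctan2(d[1],d[0])))
# straight leg weighted row centroids; offsets rows 244.., cols 168..
I=cv2.cvtColor(t['image'],cv2.COLOR_BGR2HSV)
rows=[];
for r,(c0,c1) in {246:(188,191),248:(187,190),250:(186,189),252:(185,188),254:(184,187),256:(182,185),258:(181,184)}.items():
    w=np.clip(150-I[r,c0:c1,1].astype(float),0,None); rows.append((np.sum(w*np.arange(c0,c1))/w.sum(),r))
P=np.array([onz(t,u,v,.0225)[:2] for u,v in rows]);print(P)
m=P.mean(0);d=np.linalg.svd(P-m)[2][0];d*=np.sign(d[0]);print('clip yaw',np.degrees(np.arctan2(d[1],d[0])))
# handle top face
m_=((I[...,1]<90)&(I[...,2]>190)).astype(np.uint8);w=np.zeros_like(m_);w[260:280,160:185]=m_[260:280,160:185]
k=max(cv2.findContours(w,0,1)[0],key=cv2.contourArea);mo=cv2.moments(w,True);c=(mo['m10']/mo['m00'],mo['m01']/mo['m00'])
print('handle',c,onz(t,*c,.048),cv2.minAreaRect(k))
tip=onz(t,190.3,245.6,.0225);print('tip',tip, 'handle from tip',tip[:2]-d*.0705)
ring=onz(t,403.04,263.51,.036);print('ring',ring,proj(s,ring))
```

```text
foot [0.5528 0.0447 0.032 ]
post top [0.5538 0.0447 0.0725] [0.5558 0.0444 0.0729]
0.036 [270.0669 225.5049] [317.1061 207.7347] [317.1185 220.9322]
0.046 [269.7126 224.6731] [317.1026 203.9938] [317.1185 220.9322]
0.057 [269.3168 223.7438] [317.0986 199.8406] [317.1185 220.9322]
hole yaw 5.215886134674221
vertical 0.9599727720841961
[[0.5106 0.2434]
 [0.5057 0.246 ]
 [0.5008 0.2488]
 [0.4959 0.251 ]
 [0.491  0.2537]
 [0.4861 0.2574]
 [0.4812 0.26  ]]
clip yaw -29.347035039687185
handle (171.73684210526315, 269.0) [0.4513 0.2771 0.048 ] ((171.61537170410156, 269.076904296875), (3.882901668548584, 9.429903030395508), 33.690067291259766)
tip [0.5116 0.2413 0.0225] handle from tip [0.4501 0.2759]
ring [ 0.4672 -0.2724  0.036 ] [310.3187 308.445 ]
```

The post centre is about (0.554, 0.0447), its top about z 0.073 and the hole yaw about 5°. The ring is at (0.4675, -0.272). The clip handle is at (0.4505, 0.2765) with the clip at yaw -29°. I'm moving towards the ring with the tool yaw going to 180.

Emit:
servo_tool(
  plan=[
    [1, [-3.4, -1.8, -0.5], [0, 0, -6]],
    [1, [-3.4, -1.8, -0.5], [0, 0, -6]],
    [1, [-3.4, -1.8, 0], [0, 0, -6]],
    [1, [-3.4, -1.8, 0], [0, 0, 0]],
    [1, [-3.4, -1.8, 0], [0, 0, 0]],
    [1, [-3.4, -1.8, 0], [0, 0, 0]],
    [1, [-3.4, -1.8, 0], [0, 0, 0]],
    [1, [-1, -4, 0], [0, 0, 0]],
    [1, [-1, -4, 0], [0, 0, 0]],
    [1, [-1, -4, 0], [0, 0, 0]],
    [1, [-1, -4, 0], [0, 0, 0]],
    [1, [-1, -4, 0], [0, 0, 0]],
    [1, [-1, -4, 0], [0, 0, 0]],
    [1, [-1, -4, 0], [0, 0, 0]],
    [1, [-1, -4, 0], [0, 0, 0]],
  ],
  force=10,
)

```text
time_s: 1.75
tool_pos: [0.5193, 0.1587, 0.1913]
tool_rot: [179.6, -0.1, -177.9]
force: [1.0, 0.0, -0.1]
grip_width: 0.0871
```

Emit:
servo_tool(
  plan=[
    [1, [0.5, -3.8, 0], [0, 0, 0]],
    [1, [0.5, -3.8, 0], [0, 0, 0]],
    [1, [0.5, -3.8, 0], [0, 0, 0]],
    [1, [0.5, -3.8, 0], [0, 0, 0]],
    [1, [0.5, -3.8, 0], [0, 0, 0]],
    [1, [0.5, -3.8, 0], [0, 0, 0]],
    [1, [0.5, -3.8, 0], [0, 0, 0]],
    [1, [0.5, -3.8, 1], [0, 0, 0]],
    [1, [0.5, -3.8, 1], [0, 0, 0]],
    [1, [0.5, -3.8, 1], [0, 0, 0]],
    [1, [0.5, -3.0, 1], [0, 0, 0]],
    [1, [0.5, -2.0, 1], [0, 0, 0]],
    [1, [0, 0, 0], [0, 0, 0]],
  ],
)

```text
time_s: 2.83
tool_pos: [0.4702, -0.306, 0.1418]
tool_rot: [179.8, 0.8, -178.8]
force: [-0.4, -0.5, 0.0]
grip_width: 0.0869
```

```bash
cat >> h.py <<'E'
def togo(x,y,z,yaw=None):
    o=env.get_obs(); r=R.from_euler('xyz',o['tool_rot'],degrees=True)
    print('t',o['time_s'].__round__(2),'tcp',o['tool_pos'].round(4),'rot',o['tool_rot'].round(2),'F',np.round(o['force'],1),'w',round(o['grip_width'],4))
    tgt=R.from_euler('xyz',[180,0,o['tool_rot'][2] if yaw is None else yaw],degrees=True)
    print('shift cm',(r.inv().apply(np.array([x,y,z])-o['tool_pos'])*100).round(2),'turn',(r.inv()*tgt).as_rotvec(degrees=True).round(2))
E
python3 -c "
from h import *
togo(.4675,-.272,.023)"
```

```text
t 2.83 tcp [ 0.4702 -0.306   0.1418] rot [ 179.85    0.8  -178.77] F [-0.4 -0.5  0. ] w 0.0869
shift cm [ 0.36  3.38 11.88] turn [0.15 0.8  0.  ]
```

Emit:
servo_tool(
  plan=[
    [1, [0.3, 3.3, 0.5], [0.1, 0.8, 0]],
    [1, [0, 0, 2], [0, 0, 0]],
    [1, [0, 0, 2.5], [0, 0, 0]],
    [1, [0, 0, 2.5], [0, 0, 0]],
    [1, [0, 0, 2], [0, 0, 0]],
    [1, [0, 0, 0], [0, 0, 0]],
  ],
)

```text
time_s: 3.33
tool_pos: [0.4691, -0.2722, 0.0465]
tool_rot: [180.0, 0.4, -179.0]
force: [-1.0, 0.7, -0.2]
grip_width: 0.0871
```

```bash
python3 -c "
from h import *
togo(.4675,-.272,.0235,-179)"
```

```text
t 3.33 tcp [ 0.4691 -0.2722  0.0465] rot [ 179.98    0.37 -179.  ] F [-1.   0.7 -0.2] w 0.0871
shift cm [0.17 0.02 2.3 ] turn [0.02 0.37 0.  ]
```

Emit:
servo_tool(
  plan=[
    [1, [0.1, 0, 1.2], [0, 0.3, 0]],
    [1, [0, 0, 1.0], [0, 0, 0]],
    [1, [0, 0, 0], [0, 0, 0]],
    [0.3, [0, 0, 0], [0, 0, 0]],
    [0.3, [0, 0, 0], [0, 0, 0]],
    [0.3, [0, 0, 0], [0, 0, 0]],
    [0.3, [0, 0, 0], [0, 0, 0]],
    [0.3, [0, 0, 0], [0, 0, 0]],
    [0.3, [0, 0, 0], [0, 0, 0]],
  ],
  force=8,
)

```text
time_s: 4.08
tool_pos: [0.4728, -0.2723, 0.0282]
tool_rot: [-179.9, 0.5, -178.9]
force: [-0.3, 0.7, 0.0]
grip_width: 0.0555
```

Emit:
servo_tool(
  plan=[
    [0.58, [0.5, 0, 0.3], [0, 0.5, 0]],
    [0.3, [0.1, 0, 0.1], [0, 0, 0]],
    [0.3, [0, 0, 0], [0, 0, 0]],
    [0.3, [0, 0, 0], [0, 0, 0]],
    [0.3, [0, 0, 0], [0, 0, 0]],
    [0.3, [0, 0, 0], [0, 0, 0]],
    [0.3, [0, 0, 0], [0, 0, 0]],
  ],
)

```text
time_s: 4.67
tool_pos: [0.4662, -0.2727, 0.0242]
tool_rot: [-179.9, -0.0, -178.9]
force: [0.6, 0.0, -1.0]
grip_width: 0.0271
```

Emit:
servo_tool(
  plan=[
    [0.3, [0, 0, 0], [0, 0, 0]],
    [0.3, [0, 0, 0], [0, 0, 0]],
  ],
)

```text
time_s: 4.83
tool_pos: [0.4663, -0.2727, 0.0242]
tool_rot: [-179.9, -0.0, -178.9]
force: [0.3, -0.0, -0.8]
grip_width: 0.0263
```

```bash
python3 -c "
from h import *
t=cam('top');s=cam('side')
o=env.get_obs();print(o['grip_width'],o['tool_pos'],o['force'])
a=cv2.resize(t['image'][225:305,363:443],(400,400),interpolation=cv2.INTER_CUBIC)
b=cv2.resize(s['image'][260:350,265:355],(400,400),interpolation=cv2.INTER_CUBIC)
cv2.imwrite('pics/g1.png',np.hstack([a,b]))"
```

```text
0.026296726427479766 [ 0.46625397 -0.27267304  0.02414821] [-0.09416542 -0.70021449 -0.36161891]
```

View pics/g1.png

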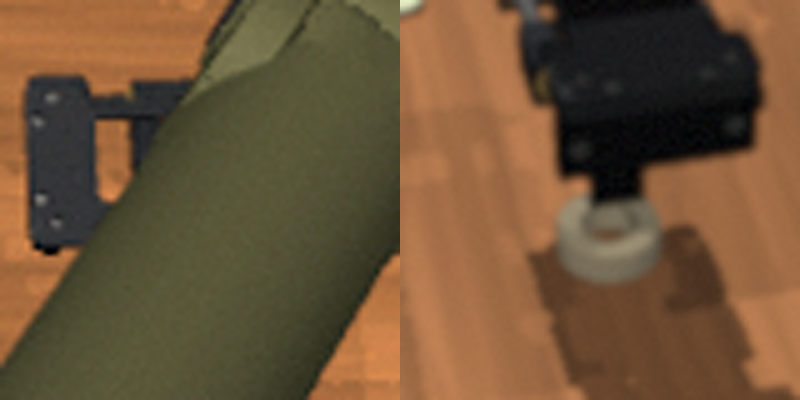

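```bash
python3 -c "
from h import *
s=cam('side');t=cam('top')
b=cv2.resize(s['image'][280:330,285:345],(720,600),interpolation=cv2.INTER_CUBIC)
for p,c in(((.4662,-.2727,.0242),(0,0,255)),((.4662,-.2727-.013,.0242),(0,255,0)),((.4662,-.2727+.013,.0242),(255,0,0))):
    u=proj(s,p); cv2.circle(b,tuple(int(q) for q in ((u-[285,280]+.5)*12)),5,c,-1)
cv2.imwrite('pics/g2.png',b)"
```

```text
(no output)
```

View pics/g2.png

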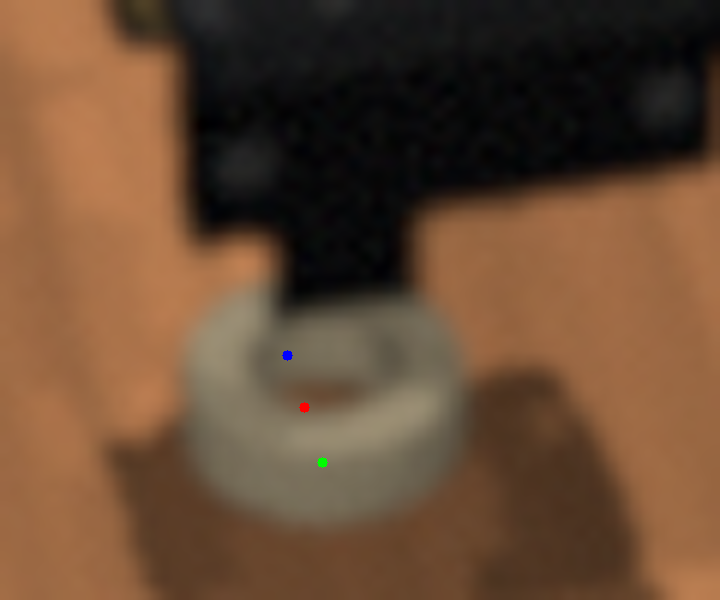

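```bash
python3 -c "
from h import *
s=cam('side')
f=lambda p:((proj(s,p)-[285,280]+.5)*12).round()
for dy in(-.095,-.0375,-.058,-.03,-.013,.013):
  for z in (0,.03,.07): print(dy,z,f((.4662,-.2727+dy,.0242+z)))
o=env.get_obs();print(o['qpos'].round(1))
for z in(.024,.036,.045): print(onz(s,313.75,305.4,z))
"
```

```text
-0.095 0 [445. 832.]
-0.095 0.03 [446. 678.]
-0.095 0.07 [448. 461.]
-0.0375 0 [357. 567.]
-0.0375 0.03 [357. 415.]
-0.0375 0.07 [356. 203.]
-0.058 0 [388. 659.]
-0.058 0.03 [388. 506.]
-0.058 0.07 [387. 292.]
-0.03 0 [347. 535.]
-0.03 0.03 [346. 383.]
-0.03 0.07 [344. 171.]
-0.013 0 [322. 462.]
-0.013 0.03 [321. 311.]
-0.013 0.07 [319. 101.]
0.013 0 [287. 355.]
0.013 0.03 [285. 206.]
0.013 0.07 [282.  -2.]
[ -4.4  15.   36.1 110.4 -10.3  57.8 127.3]
[ 0.478407   -0.25113703  0.024     ]
[ 0.47531283 -0.26523397  0.036     ]
[ 0.4729922  -0.27580668  0.045     ]
```

```bash
python3 -c "
from h import *
t=cam('top');s=cam('side')
for z in(.1,.14,.18): print(z,onz(t,368,241,z).round(4),onz(t,368,275,z).round(4))
# side plate bottom front corners (195,235),(710,165) in 12x crop
for uv in((195,235),(710,165)):
  u=285+uv[0]/12-.5;v=280+uv[1]/12-.5
  print([onz(s,u,v,z).round(3) for z in(.094,.12,.14,.16)])
print(env.get_obs())
"
```

```text
0.1 [ 0.5108 -0.1833  0.1   ] [ 0.4324 -0.1824  0.1   ]
0.14 [ 0.5039 -0.1797  0.14  ] [ 0.428  -0.1788  0.14  ]
0.18 [ 0.4971 -0.1761  0.18  ] [ 0.4237 -0.1752  0.18  ]
[array([ 0.442, -0.312,  0.094]), array([ 0.436, -0.343,  0.12 ]), array([ 0.432, -0.368,  0.14 ]), array([ 0.427, -0.392,  0.16 ])]
[array([ 0.518, -0.313,  0.094]), array([ 0.509, -0.344,  0.12 ]), array([ 0.502, -0.369,  0.14 ]), array([ 0.494, -0.393,  0.16 ])]
{'time_s': 5.1833, 'qpos': array([ -4.44663651,  14.97618611,  36.05603037, 110.43245025,
       -10.26465393,  57.7548582 , 127.2876214 ]), 'joint_velocities': array([-0.12458083, -0.04414647, -0.04076753,  0.00172119,  0.04406567,
       -0.02902794, -0.11965478]), 'effort': array([-2.51841375e-03, -3.44474602e+01,  4.77549881e+00, -2.65504271e+01,
        8.04806803e-02,  3.67060304e-02,  6.44421493e-05]), 'tool_pos': array([ 0.46622205, -0.27268463,  0.02414534]), 'tool_rot': array([-1.79916960e+02, -1.84659423e-02, -1.78899371e+02]), 'force': array([ 0.67003586,  0.13267637, -0.32951008]), 'wrist_torque': array([ 0.03630049, -0.04196124,  0.00514475]), 'grip_width': 0.025974965671148115}
```

Emit:
servo_tool(
  plan=[
    [0.3, [0, 0, -3], [0, 0, 0]],
    [0.3, [0, 0, -3], [0, 0, 0]],
    [0.3, [0, 0, 0], [0, 0, 0]],
  ],
)

```text
time_s: 5.43
tool_pos: [0.4643, -0.2719, 0.0841]
tool_rot: [-180.0, -0.3, -178.9]
force: [0.9, -0.9, 0.4]
grip_width: 0.0261
```

```bash
python3 -c "
from h import *
s=cam('side');o=env.get_obs();print(o['tool_pos'],o['grip_width'])
b=cv2.resize(s['image'][240:330,265:365],(800,720),interpolation=cv2.INTER_CUBIC)[:600]
for dy,c in((0,(0,0,255)),(-.013,(0,255,0)),(.013,(255,0,0))):
    u=proj(s,o['tool_pos']+[0,dy,0]); cv2.circle(b,tuple(int(q) for q in ((u-[265,240]+.5)*8)),4,c,-1)
cv2.imwrite('pics/g3.png',b)"
```

```text
[ 0.46327669 -0.27118981  0.08210502] 0.026149246415435513
```

View pics/g3.png

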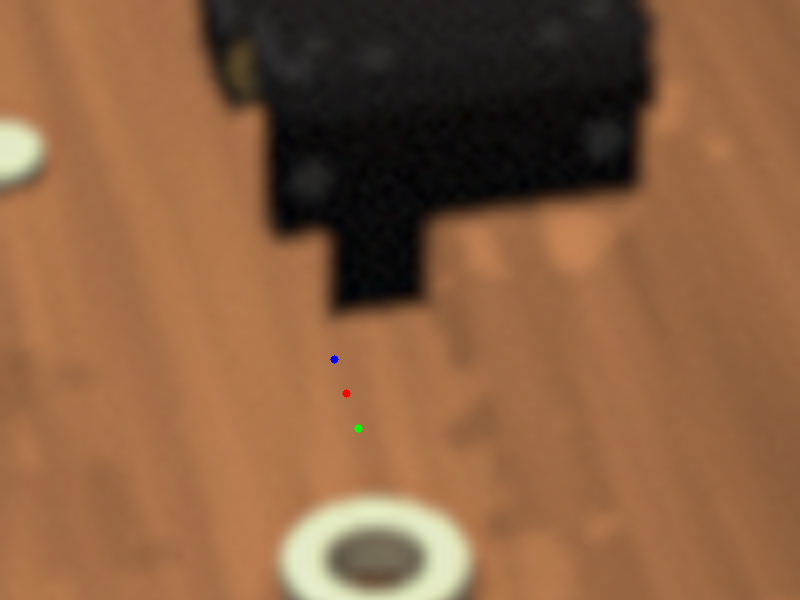

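```bash
python3 -c "
from h import *
s=cam('side')
for z in(.082,.1,.11,.12,.13): print(z,onz(s,312,277.3,z).round(4))
togo(.4675,-.272,.02,-179)"
```

```text
0.082 [ 0.478  -0.2392  0.082 ]
0.1 [ 0.4729 -0.2629  0.1   ]
0.11 [ 0.4701 -0.2761  0.11  ]
0.12 [ 0.4672 -0.2893  0.12  ]
0.13 [ 0.4644 -0.3024  0.13  ]
t 5.53 tcp [ 0.4622 -0.2705  0.0805] rot [ 179.9   -0.6 -178.9] F [ 0.1  0.3 -0.7] w 0.0258
shift cm [-0.59 -0.17  6.04] turn [ 0.1 -0.6  0.1]
```

The finger tips appear about 40 mm above the reported TCP, and at z 0.024 they closed over the ring without touching it. I'll feel for the floor with the jaws straddling the ring.

Emit:
servo_tool(
  plan=[
    [0.75, [-0.5, -0.1, 1.5], [0, -0.6, 0]],
    [0.75, [0, 0, 1], [0, 0, 0]],
    [0.75, [0, 0, 1], [0, 0, 0]],
    [0.75, [0, 0, 0], [0, 0, 0]],
    [0.75, [0, 0, 0], [0, 0, 0]],
    [0.75, [0, 0, 0], [0, 0, 0]],
    [0.75, [0, 0, 0], [0, 0, 0]],
  ],
)

```text
time_s: 6.12
tool_pos: [0.4634, -0.2695, 0.0391]
tool_rot: [179.7, -0.5, -178.9]
force: [1.1, -0.6, 0.6]
grip_width: 0.0622
```

```bash
python3 -c "
from h import *
togo(.4675,-.272,.02,-179)
s=cam('side');I=s['image'];o=env.get_obs();print(o['tool_pos'])
b=cv2.resize(I[240:330,265:365],(800,720),interpolation=cv2.INTER_CUBIC)[80:680]
cv2.imwrite('pics/g4.png',b)"
```

```text
t 6.12 tcp [ 0.4634 -0.2695  0.0391] rot [ 179.73   -0.45 -178.92] F [ 1.1 -0.6  0.6] w 0.0622
shift cm [-0.42 -0.27  1.9 ] turn [ 0.27 -0.45  0.08]
[ 0.46353958 -0.26951395  0.03919677]
```

View pics/g4.png

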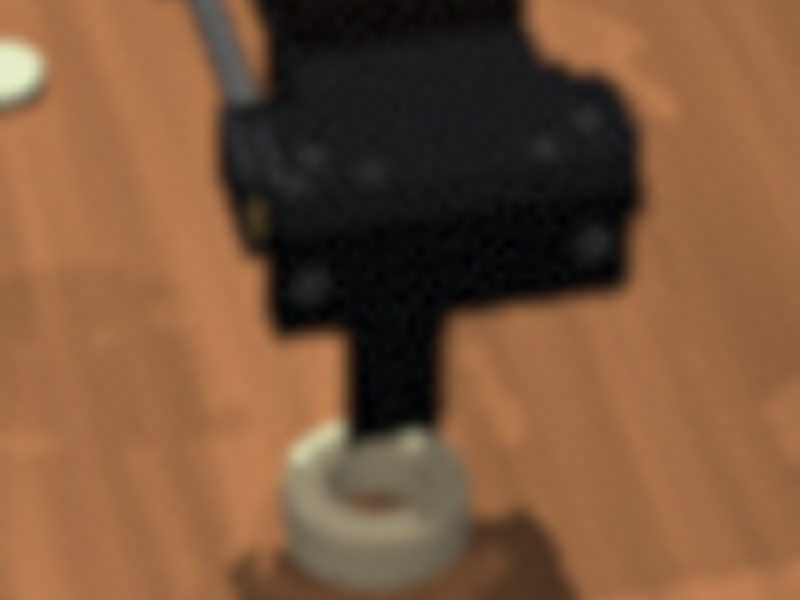

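Emit:
servo_tool(
  plan=[
    [0.75, [-0.4, -0.3, 1], [0.2, -0.4, 0]],
    [0.75, [0, 0, 1], [0, 0, 0]],
    [0.75, [0, 0, 1], [0, 0, 0]],
    [0.75, [0, 0, 0.5], [0, 0, 0]],
    [0.75, [0, 0, 0], [0, 0, 0]],
  ],
)

```text
time_s: 6.58
tool_pos: [0.4691, -0.2728, 0.0037]
tool_rot: [180.0, 0.2, -178.9]
force: [0.3, 0.7, 0.1]
grip_width: 0.065
```

Emit:
servo_tool(
  plan=[
    [0.75, [0.1, 0, 0.5], [0, 0.2, 0]],
    [0.75, [0, 0, 0.4], [0, 0, 0]],
    [0.75, [0, 0, 0], [0, 0, 0]],
  ],
)

```text
time_s: 6.83
tool_pos: [0.4677, -0.2727, -0.0062]
tool_rot: [180.0, -0.1, -178.9]
force: [-0.3, 0.1, 0.5]
grip_width: 0.0652
```

Emit:
servo_tool(
  plan=[
    [0.75, [0, 0, 0.3], [0, 0, 0]],
    [0.75, [0, 0, 0.2], [0, 0, 0]],
    [0.75, [0, 0, 0], [0, 0, 0]],
  ],
)

```text
time_s: 7.08
tool_pos: [0.468, -0.2728, -0.0115]
tool_rot: [180.0, -0.1, -178.9]
force: [-0.1, 0.0, 0.1]
grip_width: 0.0654
```

Emit:
servo_tool(
  plan=[
    [0.75, [0, 0, 0.25], [0, 0, 0]],
    [0.75, [0, 0, 0.1], [0, 0, 0]],
    [0.75, [0, 0, 0], [0, 0, 0]],
  ],
)

```text
time_s: 7.33
tool_pos: [0.4683, -0.2729, -0.015]
tool_rot: [180.0, -0.0, -178.9]
force: [0.1, 0.0, -0.2]
grip_width: 0.0653
```

Emit:
servo_tool(
  plan=[
    [0.75, [0, 0, 0.25], [0, 0, 0]],
    [0.75, [0, 0, 0.1], [0, 0, 0]],
    [0.75, [0, 0, 0], [0, 0, 0]],
  ],
)

```text
time_s: 7.58
tool_pos: [0.4689, -0.2733, -0.0158]
tool_rot: [179.9, 0.0, -178.9]
force: [0.7, -0.6, 0.4]
grip_width: 0.0653
```

Emit:
servo_tool(
  plan=[
    [0.75, [0, 0, 0.2], [0, 0, 0]],
    [0.75, [0, 0, 0.1], [0, 0, 0]],
    [0.75, [0, 0, 0], [0, 0, 0]],
  ],
)

```text
time_s: 7.83
tool_pos: [0.4695, -0.2736, -0.0158]
tool_rot: [179.8, 0.1, -178.9]
force: [0.6, 0.3, -1.2]
grip_width: 0.0655
```

```bash
python3 -c "
from h import *
o=env.get_obs();print(o['qpos'].round(1),o['wrist_torque'],o['effort'].round(2),o['force'])
s=cam('side');I=s['image'].max(2)
np.set_printoptions(linewidth=250)
print(I[296:330:1,296:332])"
```

```text
[ -2.9  18.9  35.  111.5 -13.6  53.6 129.8] [ 0.02047258 -0.0023435   0.00990952] [-1.000e-02 -3.715e+01  5.840e+00 -2.512e+01  7.000e-02  1.600e-01
 -1.000e-02] [ 0.61271165  0.3221048  -1.2048278 ]
[[112  62  38 ...  28  29  27]
 [114  62  36 ...  28  29  28]
 [118  61  34 ...  29  26  29]
 ...
 [154 141 114 ... 147 119  89]
 [156 151 127 ... 154 131  97]
 [156 157 141 ... 157 137 105]]
```

The z stopped at -0.0158 in two successive calls, so that's floor contact. The real tips are therefore about 36 mm above the reported TCP. I'll lift 2 mm and grip the ring.

Emit:
servo_tool(
  plan=[
    [0.75, [0.1, 0.1, -0.25], [0, 0, 0]],
    [0.4, [0, 0, 0], [0, 0, 0]],
    [0.4, [0, 0, 0], [0, 0, 0]],
    [0.4, [0, 0, 0], [0, 0, 0]],
    [0.4, [0, 0, 0], [0, 0, 0]],
    [0.4, [0, 0, 0], [0, 0, 0]],
    [0.4, [0, 0, 0], [0, 0, 0]],
  ],
  force=8,
)

```text
time_s: 8.47
tool_pos: [0.4683, -0.2725, -0.0143]
tool_rot: [179.9, 0.1, -178.9]
force: [-0.4, -0.2, 2.1]
grip_width: 0.0428
```

Emit:
servo_tool(
  plan=[
    [0.4, [0, 0, -1], [0, 0, 0]],
    [0.4, [0, 0, -2.5], [0, 0, 0]],
    [0.4, [0, 0, -3], [0, 0, 0]],
    [0.4, [0, 0, -3], [0, 0, 0]],
    [0.4, [-0.6, 2, -1], [0, 0, 0]],
    [0.4, [-1, 3.5, 0], [0, 0, 0]],
    [0.4, [-1, 3.5, 0], [0, 0, 0]],
    [0.4, [-1, 3.5, 0], [0, 0, 0]],
    [0.4, [-1, 3.5, 0], [0, 0, 0]],
    [0.4, [-1, 3.5, 0], [0, 0, 0]],
    [0.4, [-1, 3.5, 0], [0, 0, 0]],
    [0.4, [-0.6, 3, 0], [0, 0, 0]],
    [0.4, [0, 0, 0], [0, 0, 0]],
  ],
)

```text
time_s: 9.55
tool_pos: [0.5398, -0.0057, 0.1054]
tool_rot: [179.9, 0.6, -179.8]
force: [-1.1, 1.8, -0.9]
grip_width: 0.0428
```

```bash
python3 -c "
from h import *
togo(.554,.0446,.087,-179)"
```

```text
t 9.55 tcp [ 0.5398 -0.0057  0.1054] rot [ 179.9     0.56 -179.76] F [-1.1  1.8 -0.9] w 0.0428
shift cm [-1.43  5.02  1.87] turn [ 0.09  0.56 -0.76]
```

Emit:
servo_tool(
  plan=[
    [0.4, [-0.7, 2.5, 0], [0, 0.5, 0]],
    [0.4, [-0.6, 2.3, 0], [0, 0, 0]],
    [0.4, [0, 0, 1], [0, 0, 0]],
    [0.4, [0, 0, 1], [0, 0, 0]],
    [0.4, [0, 0, 0], [0, 0, 0]],
    [0.4, [0, 0, 0], [0, 0, 0]],
  ],
)

```text
time_s: 10.05
tool_pos: [0.5532, 0.0445, 0.0873]
tool_rot: [180.0, 0.2, -179.6]
force: [-0.8, -0.1, -0.3]
grip_width: 0.0429
```

```bash
python3 -c "
from h import *
togo(.554,.0446,.057,-179)
s=cam('side')
b=cv2.resize(s['image'][165:235,280:360],(686,600),interpolation=cv2.INTER_CUBIC)
cv2.imwrite('pics/p1.png',b)"
```

```text
t 10.05 tcp [0.5532 0.0445 0.0873] rot [ 179.98    0.18 -179.56] F [-0.8 -0.1 -0.3] w 0.0429
shift cm [-0.07  0.01  3.03] turn [ 0.02  0.18 -0.56]
```

View pics/p1.png

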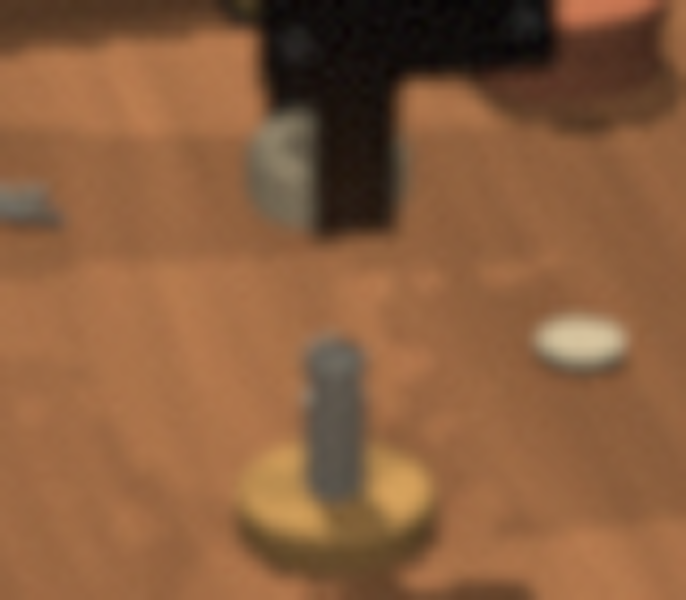

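The ring is held level above the post. Its centre appears about 2 mm to the -x side of the post, so I'll correct that and descend.

Emit:
servo_tool(
  plan=[
    [0.4, [-0.22, 0, 1], [0, 0.2, 0]],
    [0.4, [0, 0, 1.5], [0, 0, 0]],
    [0.4, [0, 0, 1], [0, 0, 0]],
    [0.4, [0, 0, 0.3], [0, 0, 0]],
    [0.4, [0, 0, 0], [0, 0, 0]],
  ],
)

```text
time_s: 10.52
tool_pos: [0.5559, 0.039, 0.0474]
tool_rot: [-180.0, 0.0, 180.0]
force: [-0.4, -1.2, -0.8]
grip_width: 0.0426
```

```bash
python3 -c "
from h import *
togo(.5555,.0446,.03,-179.5)"
```

```text
t 10.52 tcp [0.5559 0.039  0.0474] rot [-1.7997e+02  2.0000e-02  1.7999e+02] F [-0.4 -1.2 -0.8] w 0.0426
shift cm [0.04 0.56 1.74] turn [-0.03  0.02 -0.51]
```

Emit:
servo_tool(
  plan=[
    [0.4, [0, 0.5, 0], [0, 0, 0]],
    [0.4, [0, 0.1, 0], [0, 0, 0]],
    [0.4, [0, 0, 0], [0, 0, 0]],
  ],
)

```text
time_s: 10.77
tool_pos: [0.5562, 0.0446, 0.0477]
tool_rot: [-180.0, 0.0, 179.9]
force: [0.1, -0.5, -0.1]
grip_width: 0.0421
```

Emit:
servo_tool(
  plan=[
    [0.4, [0, 0, 0.5], [0, 0, 0]],
    [0.4, [0, 0, 0.4], [0, 0, 0]],
    [0.4, [0, 0, 0.4], [0, 0, 0]],
    [0.4, [0, 0, 0.2], [0, 0, 0]],
  ],
)

```text
time_s: 11.1
tool_pos: [0.5574, 0.0455, 0.0332]
tool_rot: [180.0, 0.2, 180.0]
force: [0.5, 0.3, -0.4]
grip_width: 0.0431
```

Emit:
servo_tool(
  plan=[
    [0.4, [0.15, -0.05, 0.5], [0, 0.2, 0]],
    [0.4, [0, 0, 0.5], [0, 0, 0]],
    [0.4, [0, 0, 0.5], [0, 0, 0]],
    [0.4, [0, 0, 0.2], [0, 0, 0]],
  ],
)

```text
time_s: 11.43
tool_pos: [0.5557, 0.0449, 0.0142]
tool_rot: [180.0, -0.0, 180.0]
force: [0.2, -0.0, 0.5]
grip_width: 0.0425
```

Emit:
servo_tool(
  plan=[
    [0.4, [0, 0, 0.6], [0, 0, 0]],
    [0.4, [0, 0, 0.5], [0, 0, 0]],
    [0.4, [0, 0, 0.2], [0, 0, 0]],
    [0.4, [0, 0, 0.2], [0, 0, 0]],
  ],
)

```text
time_s: 11.77
tool_pos: [0.5555, 0.0448, -0.0028]
tool_rot: [-180.0, -0.1, 180.0]
force: [-2.4, 1.0, 12.2]
grip_width: 0.0426
```

Emit:
servo_tool(
  plan=[
    [0.4, [0, 0, -0.05], [0, 0, 0]],
    [0.7, [0, 0, 0], [0, 0, 0]],
    [0.7, [0, 0, 0], [0, 0, 0]],
    [0.7, [0, 0, 0], [0, 0, 0]],
    [0.7, [0, 0, -2], [0, 0, 0]],
    [0.7, [0, 0, -3], [0, 0, 0]],
    [0.4, [0, 0, -3], [0, 0, 0]],
    [0.4, [0, 0, -2], [0, 0, 0]],
    [0, [0, 0, 0], [0, 0, 0]],
    [0, [0, 0, 0], [0, 0, 0]],
  ],
)

```text
time_s: 12.6
tool_pos: [0.5544, 0.0445, 0.1006]
tool_rot: [-179.9, -0.2, 179.9]
force: [0.1, 0.2, -1.4]
grip_width: 0.0418
```

```bash
python3 -c "
from h import *
togo(.555,.0446,.06,185)
s=cam('side')
b=cv2.resize(s['image'][165:235,280:360],(686,600),interpolation=cv2.INTER_CUBIC)
cv2.imwrite('pics/p2.png',b)"
```

```text
t 12.6 tcp [0.5544 0.0445 0.1006] rot [-179.95   -0.23  179.94] F [ 0.1  0.2 -1.4] w 0.0418
shift cm [-0.08  0.01  4.06] turn [-0.04 -0.23 -5.06]
```

View pics/p2.png

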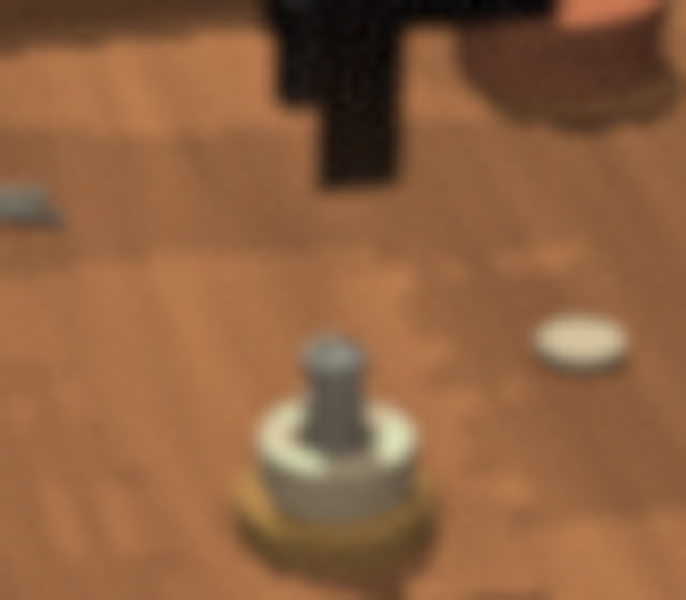

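The ring lies flat on the foot round the post. Next I'll feel the post: a light pinch across the hole axis for the lateral centre, then a touch on the top with shut fingers for its height.

Emit:
servo_tool(
  plan=[
    [0.45, [0, 0, 0], [0, 0, -5]],
    [0.45, [0, 0, 0], [0, 0, 0]],
    [0.45, [0, 0, 2.5], [0, 0, 0]],
    [0.45, [0, 0, 2.5], [0, 0, 0]],
    [0.45, [0, 0, 1.5], [0, 0, 0]],
    [0.45, [0, 0, 0.4], [0, 0, 0]],
    [0.45, [0, 0, 0], [0, 0, 0]],
  ],
  force=3,
)

```text
time_s: 13.23
tool_pos: [0.5504, 0.0439, 0.023]
tool_rot: [-179.9, -0.7, -175.5]
force: [0.4, 0.0, -0.1]
grip_width: 0.0394
```

Emit:
servo_tool(
  plan=[
    [0.1, [-0.4, 0.1, 0], [0, -0.6, -0.5]],
    [0.1, [0, 0, 0], [0, 0, 0]],
    [0.1, [0, 0, 0], [0, 0, 0]],
    [0.1, [0, 0, 0], [0, 0, 0]],
    [0.1, [0, 0, 0], [0, 0, 0]],
    [0.1, [0, 0, 0], [0, 0, 0]],
    [0.1, [0, 0, 0], [0, 0, 0]],
    [0.1, [0, 0, 0], [0, 0, 0]],
  ],
)

```text
time_s: 13.9
tool_pos: [0.5553, 0.0436, 0.0243]
tool_rot: [-179.8, 0.1, -175.2]
force: [0.7, -2.0, -3.1]
grip_width: 0.0178
```

Emit:
servo_tool(
  plan=[
    [0.1, [0, 0, 0], [0, 0, 0]],
    [0.1, [0, 0, 0], [0, 0, 0]],
    [0.1, [0, 0, 0], [0, 0, 0]],
    [0.1, [0, 0, 0], [0, 0, 0]],
  ],
)

```text
time_s: 14.23
tool_pos: [0.5553, 0.0436, 0.0243]
tool_rot: [-179.8, 0.1, -175.2]
force: [0.4, -1.0, -3.7]
grip_width: 0.0179
```

Emit:
servo_tool(
  plan=[
    [0.35, [0, 0, 0], [0, 0, 0]],
    [0.35, [0, 0, 0], [0, 0, 0]],
    [0.35, [0, 0, -1.5], [0, 0, 0]],
    [0.35, [0, 0, -1.5], [0, 0, 0]],
    [0, [0, 0, -0.5], [0, 0, 0]],
    [0, [0, 0, 0], [0, 0, 0]],
    [0, [0, 0, 0], [0, 0, 0]],
    [0, [0, 0, 0], [0, 0, 0]],
    [0, [0, 0, 0], [0, 0, 0]],
    [0, [0, 0, 0], [0, 0, 0]],
    [0, [0, 0, 0], [0, 0, 0]],
  ],
)

```text
time_s: 15.15
tool_pos: [0.5556, 0.0467, 0.0604]
tool_rot: [180.0, 0.1, -175.1]
force: [-0.6, -0.3, 0.5]
grip_width: 0.0016
```

Emit:
servo_tool(
  plan=[
    [0, [0, -0.3, 0.9], [0, 0, 0]],
    [0, [0, 0, 0.7], [0, 0, 0]],
    [0, [0, 0, 0.2], [0, 0, 0]],
    [0, [0, 0, 0.2], [0, 0, 0]],
  ],
)

```text
time_s: 15.48
tool_pos: [0.5559, 0.0433, 0.0394]
tool_rot: [180.0, 0.1, -175.1]
force: [-9.2, -1.6, 31.3]
grip_width: 0.0008
```

Emit:
servo_tool(
  plan=[
    [0, [0, 0, 0.15], [0, 0, 0]],
    [0, [0, 0, 0.15], [0, 0, 0]],
  ],
)

```text
time_s: 15.65
tool_pos: [0.5558, 0.0433, 0.0397]
tool_rot: [179.9, 0.0, -175.1]
force: [-5.1, 0.0, 11.7]
grip_width: 0.0005
```

Emit:
servo_tool(
  plan=[
    [0, [0, 0, 0.15], [0, 0, 0]],
    [0, [0, 0, 0.15], [0, 0, 0]],
  ],
)

```text
time_s: 15.82
tool_pos: [0.5557, 0.0434, 0.0396]
tool_rot: [179.8, -0.0, -175.1]
force: [-4.6, -0.2, 11.9]
grip_width: 0.0007
```

Emit:
servo_tool(
  plan=[
    [0, [0, 0, -1], [0, 0, 0]],
    [0, [0, 0, -3], [0, 0, 0]],
    [0, [0.3, 1, -1], [0, 0, 0]],
    [0, [1.9, 3.2, 0], [0, 0, 0]],
    [0, [1.9, 3.2, 0], [0, 0, 0]],
    [0, [1.9, 3.2, 0], [0, 0, 0]],
    [0, [1.9, 3.2, 0], [0, 0, 0]],
    [0, [0, 0, 2], [0, 0, 6.8]],
    [0, [0, 0, 2], [0, 0, 6.8]],
    [0, [0, 0, 2], [0, 0, 6.8]],
    [0, [0, 0, 1], [0, 0, 6.8]],
    [0, [0, 0, 0], [0, 0, 6.8]],
    [0, [0, 0, 0], [0, 0, 0]],
  ],
)

```text
time_s: 16.9
tool_pos: [0.4648, 0.1804, 0.0233]
tool_rot: [179.5, 0.2, 149.1]
force: [1.1, 0.2, 0.6]
grip_width: 0.0003
```

```bash
python3 -c "
from h import *
togo(.47,.17,-.008,150.7)"
```

```text
t 16.9 tcp [0.4648 0.1804 0.0233] rot [179.51   0.19 149.12] F [1.1 0.2 0.6] w 0.0003
shift cm [-0.97 -0.66  3.13] turn [ 0.49  0.19 -1.58]
```

Emit:
servo_tool(
  plan=[
    [0, [0, 0, 1.5], [0.5, 0.2, -1.5]],
    [0, [0, 0, 1.2], [0, 0, 0]],
    [0, [0, 0, 0.3], [0, 0, 0]],
    [0, [0, 0, 0.15], [0, 0, 0]],
  ],
)

```text
time_s: 17.23
tool_pos: [0.4667, 0.1811, -0.0074]
tool_rot: [179.9, 0.1, 151.4]
force: [-0.6, 0.7, 0.1]
grip_width: 0.0005
```

Emit:
servo_tool(
  plan=[
    [0, [0, 0, 0.15], [0, 0, 0]],
    [0, [0, 0, 0.15], [0, 0, 0]],
  ],
)

```text
time_s: 17.4
tool_pos: [0.4673, 0.1812, -0.0097]
tool_rot: [179.8, 0.1, 151.5]
force: [-0.1, 0.9, -0.2]
grip_width: 0.001
```

Emit:
servo_tool(
  plan=[
    [0, [0, 0, 0.15], [0, 0, 0]],
    [0, [0, 0, 0.15], [0, 0, 0]],
  ],
)

```text
time_s: 17.57
tool_pos: [0.4682, 0.1815, -0.0118]
tool_rot: [179.7, 0.2, 151.6]
force: [-0.7, 1.1, 0.3]
grip_width: 0.0002
```

Emit:
servo_tool(
  plan=[
    [0, [0, 0, 0.15], [0, 0, 0]],
    [0, [0, 0, 0.15], [0, 0, 0]],
    [0, [0, 0, 0.15], [0, 0, 0]],
  ],
)

```text
time_s: 17.82
tool_pos: [0.469, 0.1819, -0.0158]
tool_rot: [179.6, 0.2, 151.6]
force: [0.0, 0.3, 0.1]
grip_width: 0.0005
```

Emit:
servo_tool(
  plan=[
    [0, [0, 0, 0.15], [0, 0, 0]],
    [0, [0, 0, 0.15], [0, 0, 0]],
  ],
)

```text
time_s: 17.98
tool_pos: [0.469, 0.1819, -0.0164]
tool_rot: [179.7, 0.2, 151.6]
force: [-5.7, -3.5, 18.5]
grip_width: 0.0006
```

Emit:
servo_tool(
  plan=[
    [0, [0, 0, 0.15], [0, 0, 0]],
    [0, [0, 0, 0.15], [0, 0, 0]],
  ],
)

```text
time_s: 18.15
tool_pos: [0.469, 0.1819, -0.0163]
tool_rot: [179.7, 0.1, 151.6]
force: [-5.1, -2.3, 13.5]
grip_width: 0.0008
```

The floor and post-top touches put the post top at z 0.0759, so the hole centre is at 0.0649. That is a lift of 42.4 mm for the clip. Now to the clip handle.

Emit:
servo_tool(
  plan=[
    [0.5, [0, 0, -1], [0, 0, 0]],
    [0.5, [0, 0, -3], [0, 0, 0]],
    [0.5, [0, 0, -3], [0, 0, 0.6]],
    [0.5, [0, 0, 0], [0, 0, 0]],
  ],
)

```text
time_s: 18.48
tool_pos: [0.4673, 0.1807, 0.0552]
tool_rot: [179.9, -0.1, 150.9]
force: [1.1, 0.2, 0.6]
grip_width: 0.0197
```

```bash
python3 -c "
from h import *
togo(.4505,.2765,.025,150.7)"
```

```text
t 18.48 tcp [0.4673 0.1807 0.0552] rot [ 1.7990e+02 -6.0000e-02  1.5094e+02] F [1.1 0.2 0.6] w 0.0197
shift cm [6.12 7.55 3.04] turn [ 0.1  -0.06  0.24]
```

Emit:
servo_tool(
  plan=[
    [0.5, [2, 2.5, 0], [0, 0, 0]],
    [0.5, [2, 2.5, 0], [0, 0, 0]],
    [0.5, [2, 2.4, 0], [0, 0, 0]],
    [0.5, [0.1, 0.1, 1], [0, 0, 0]],
    [0.5, [0, 0, 0], [0, 0, 0]],
  ],
)

```text
time_s: 18.9
tool_pos: [0.4531, 0.2794, 0.0476]
tool_rot: [179.5, 0.1, 150.7]
force: [0.7, -0.2, -0.1]
grip_width: 0.0426
```

```bash
python3 -c "
from h import *
togo(.4505,.2765,-.014,150.7)"
```

```text
t 18.9 tcp [0.4531 0.2794 0.0476] rot [1.7947e+02 1.1000e-01 1.5067e+02] F [ 0.7 -0.2 -0.1] w 0.0426
shift cm [ 0.09 -0.44  6.16] turn [ 0.53  0.11 -0.03]
```

Emit:
servo_tool(
  plan=[
    [0.5, [0.1, -0.4, 1.2], [0.5, 0, 0]],
    [0.5, [0, 0, 1.2], [0, 0, 0]],
    [0.5, [0, 0, 1], [0, 0, 0]],
    [0.5, [0, 0, 0], [0, 0, 0]],
  ],
)

```text
time_s: 19.23
tool_pos: [0.4499, 0.274, 0.0102]
tool_rot: [-179.9, 0.1, 150.6]
force: [0.0, -0.1, -0.5]
grip_width: 0.0435
```

```bash
python3 -c "
from h import *
togo(.4505,.2765,-.014,150.7)"
```

```text
t 19.23 tcp [0.4499 0.274  0.0102] rot [-1.7988e+02  1.2000e-01  1.5063e+02] F [ 0.  -0.1 -0.5] w 0.0435
shift cm [0.08 0.25 2.42] turn [-0.12  0.12 -0.07]
```

Emit:
servo_tool(
  plan=[
    [0.5, [0.1, 0.25, 1], [0, 0, 0]],
    [0.5, [0, 0, 0.8], [0, 0, 0]],
    [0.5, [0, 0, 0.4], [0, 0, 0]],
    [0.5, [0, 0, 0.1], [0, 0, 0]],
    [0.5, [0, 0, 0], [0, 0, 0]],
  ],
)

```text
time_s: 19.65
tool_pos: [0.4506, 0.2736, -0.0161]
tool_rot: [-179.7, 0.1, 150.4]
force: [-0.9, -0.5, 3.2]
grip_width: 0.0434
```

```bash
python3 -c "
from h import *
togo(.4505,.2765,-.0143,150.7)"
```

```text
t 19.65 tcp [ 0.4506  0.2736 -0.0161] rot [-1.7972e+02  1.1000e-01  1.5039e+02] F [-0.9 -0.5  3.2] w 0.0434
shift cm [ 0.15  0.24 -0.18] turn [-0.28  0.11 -0.31]
```

Emit:
servo_tool(
  plan=[
    [0.5, [0.1, 0.25, -0.2], [-0.25, 0.1, -0.3]],
    [0.5, [0, 0, 0], [0, 0, 0]],
    [0, [0, 0, 0], [0, 0, 0]],
    [0, [0, 0, 0], [0, 0, 0]],
    [0, [0, 0, 0], [0, 0, 0]],
    [0, [0, 0, 0], [0, 0, 0]],
    [0, [0, 0, 0], [0, 0, 0]],
    [0, [0, 0, 0], [0, 0, 0]],
    [0, [0, 0, 0], [0, 0, 0]],
  ],
  force=25,
)

```text
time_s: 20.4
tool_pos: [0.4526, 0.2777, -0.0119]
tool_rot: [179.8, 0.1, 150.7]
force: [-0.7, 0.5, -0.6]
grip_width: 0.012
```

```bash
python3 -c "
from h import *
togo(.4505,.2765,.0281,150.7)"
```

```text
t 20.4 tcp [ 0.4526  0.2777 -0.0119] rot [1.7979e+02 8.0000e-02 1.5073e+02] F [-0.7  0.5 -0.6] w 0.012
shift cm [ 0.12 -0.19 -4.  ] turn [0.21 0.08 0.03]
```

Emit:
servo_tool(
  plan=[
    [0, [0, 0, -1.5], [0.2, 0, 0]],
    [0, [0, 0, -2.5], [0, 0, 0]],
    [0, [0, 0, -2.5], [0, 0, -6.8]],
    [0, [0, 0, -0.8], [0, 0, -6.8]],
    [0, [0, 0, 0], [0, 0, -6.8]],
    [0, [0, 0, 0], [0, 0, -6.8]],
    [0, [0, 0, 0], [0, 0, -6.8]],
    [0, [0, -2, 0], [0, 0, 0]],
    [0, [0.1, -3.5, 0], [0, 0, 0]],
    [0, [0.1, -3.5, 0], [0, 0, 0]],
    [0, [0.1, -3.5, 0], [0, 0, 0]],
    [0, [0.1, -3.5, 0], [0, 0, 0]],
    [0, [0.1, -3.5, 0], [0, 0, 0]],
    [0, [0, -1.5, 0], [0, 0, 0]],
    [0, [0, 0, 0], [0, 0, 0]],
  ],
)

```text
time_s: 21.65
tool_pos: [0.4697, 0.0621, 0.0633]
tool_rot: [-180.0, -0.0, -173.1]
force: [0.1, -0.1, -0.7]
grip_width: 0.0118
```

```bash
python3 -c "
from h import *
togo(.4651,.036,.0305,-175.2)"
```

```text
t 21.65 tcp [0.4697 0.0621 0.0633] rot [-1.7998e+02 -2.0000e-02 -1.7309e+02] F [ 0.1 -0.1 -0.7] w 0.0118
shift cm [ 0.77 -2.53  3.28] turn [-0.02 -0.02  2.11]
```

Emit:
servo_tool(
  plan=[
    [0, [0.7, -1.3, 0], [0, 0, 2.1]],
    [0, [0, -1.2, 0], [0, 0, 0]],
    [0, [0, 0, 1], [0, 0, 0]],
    [0, [0, 0, 1.2], [0, 0, 0]],
    [0, [0, 0, 0.5], [0, 0, 0]],
    [0, [0, 0, 0], [0, 0, 0]],
  ],
)

```text
time_s: 22.15
tool_pos: [0.4644, 0.0376, 0.0341]
tool_rot: [179.9, 0.0, -175.2]
force: [0.1, 0.6, -0.5]
grip_width: 0.0118
```

```bash
python3 -c "
from h import *
togo(.4651,.036,.0305,-175.2)
t=cam('top');s=cam('side')
print(proj(t,(.465,.036,.06)))
a=cv2.resize(t['image'][205:265,240:300],(400,400),interpolation=cv2.INTER_CUBIC)
b=cv2.resize(s['image'][185:235,280:330],(400,400),interpolation=cv2.INTER_CUBIC)
cv2.imwrite('pics/c1.png',np.hstack([a,b]))"
```

```text
t 22.15 tcp [0.4644 0.0376 0.0341] rot [ 1.7991e+02  1.0000e-02 -1.7524e+02] F [ 0.1  0.6 -0.5] w 0.0118
shift cm [-0.06 -0.16  0.36] turn [ 0.09  0.01 -0.04]
[273.41317486 262.83987139]
```

View pics/c1.png

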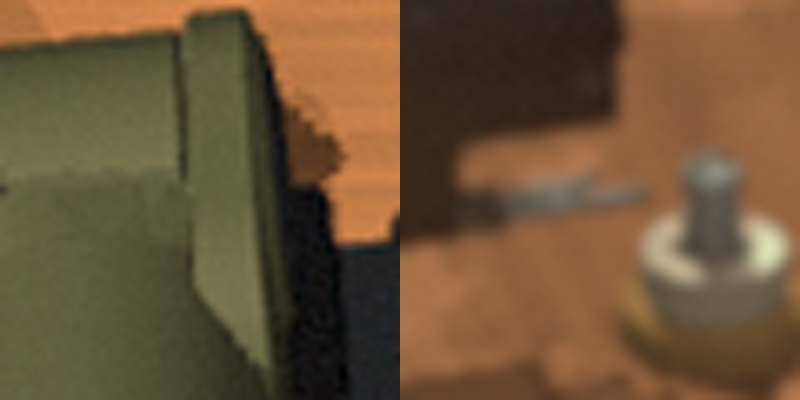

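Emit:
servo_tool(
  plan=[
    [0, [0, -0.15, 0.35], [0.1, 0, 0]],
    [0, [0, 0, 0], [0, 0, 0]],
    [0, [0, 0, 0], [0, 0, 0]],
  ],
)

```text
time_s: 22.5
tool_pos: [0.466, 0.0375, 0.0319]
tool_rot: [-180.0, 0.1, -175.1]
force: [-0.7, 0.5, -0.2]
grip_width: 0.0115
```

```bash
cat >> h.py <<'E'
def line(z=.0305,yaw=4.8,P=(.5553,.0436)):
    o=env.get_obs();h=np.array([np.cos(np.radians(yaw)),np.sin(np.radians(yaw))]);d=o['tool_pos'][:2]-P
    print('t',round(o['time_s'],2),'along mm',round(1000*d@h,2),'lat mm(+left)',round(1000*(h[0]*d[1]-h[1]*d[0]),2),'dz mm',round(1000*(o['tool_pos'][2]-z),2),'rot',o['tool_rot'].round(2))
    F=np.array(o['force']);print('F along',round(F[:2]@h,1),'lat',round(h[0]*F[1]-h[1]*F[0],1),'z',round(F[2],1),'T',np.round(o['wrist_torque'],2),'w',round(o['grip_width'],4))
E
python3 -c "
from h import *
line()
s=cam('side');print(proj(s,(.4644+.0702,.0376+.0059,.0685)))"
```

```text
t 22.5 along mm -89.54 lat mm(+left) 1.35 dz mm 1.4 rot [-1.8000e+02  1.4000e-01 -1.7509e+02]
F along -0.6 lat 0.5 z -0.2 T [ 0.01  0.   -0.  ] w 0.0115
[309.67555981 208.61885023]
```

Emit:
servo_tool(
  plan=[
    [0, [0, -0.13, 0.13], [0, 0.1, 0]],
    [0, [0, 0, 0], [0, 0, 0]],
  ],
)

```text
time_s: 22.72
tool_pos: [0.4664, 0.0363, 0.0309]
tool_rot: [180.0, 0.1, -175.1]
force: [0.3, 0.4, -0.9]
grip_width: 0.0117
```

```bash
python3 -c "
from h import *
line()"
```

```text
t 22.72 along mm -89.17 lat mm(+left) 0.19 dz mm 0.44 rot [ 1.7999e+02  8.0000e-02 -1.7507e+02]
F along 0.3 lat 0.4 z -0.9 T [ 0.    0.02 -0.04] w 0.0117
```

Emit:
servo_tool(
  plan=[
    [0, [-0.4, 0, 0.04], [0, 0, 0]],
    [0, [-0.3, 0, 0], [0, 0, 0]],
    [0, [0, 0, 0], [0, 0, 0]],
  ],
)

```text
time_s: 22.97
tool_pos: [0.4744, 0.0369, 0.0309]
tool_rot: [180.0, 0.1, -175.1]
force: [-0.2, -0.2, 0.1]
grip_width: 0.0119
```

```bash
python3 -c "
from h import *
line()"
```

```text
t 22.97 along mm -81.14 lat mm(+left) 0.12 dz mm 0.36 rot [ 1.7997e+02  1.4000e-01 -1.7508e+02]
F along -0.2 lat -0.2 z 0.1 T [-0.02 -0.   -0.01] w 0.0119
```

Emit:
servo_tool(
  plan=[
    [0, [-0.1, 0, 0.02], [0, 0, 0]],
    [0, [-0.1, 0, 0], [0, 0, 0]],
    [0, [-0.1, 0, 0], [0, 0, 0]],
  ],
)

```text
time_s: 23.22
tool_pos: [0.478, 0.0371, 0.0307]
tool_rot: [180.0, 0.1, -175.1]
force: [-0.6, -0.1, -0.7]
grip_width: 0.0114
```

Emit:
servo_tool(
  plan=[
    [0, [-0.1, 0, 0], [0, 0, 0]],
    [0, [-0.1, 0, 0], [0, 0, 0]],
  ],
)

```text
time_s: 23.38
tool_pos: [0.4801, 0.0373, 0.0306]
tool_rot: [180.0, 0.1, -175.1]
force: [-0.4, -0.6, -1.8]
grip_width: 0.0117
```

```bash
python3 -c "
from h import *
line()"
```

```text
t 23.38 along mm -75.48 lat mm(+left) 0.02 dz mm 0.13 rot [ 1.7998e+02  1.3000e-01 -1.7509e+02]
F along -0.5 lat -0.6 z -1.8 T [0.03 0.01 0.03] w 0.0117
```

Emit:
servo_tool(
  plan=[
    [0, [-0.1, 0, 0], [0, 0, 0]],
    [0, [-0.1, 0, 0], [0, 0, 0]],
    [0, [-0.1, 0, 0], [0, 0, 0]],
  ],
)

```text
time_s: 23.63
tool_pos: [0.4833, 0.0376, 0.0306]
tool_rot: [180.0, 0.1, -175.1]
force: [0.3, -0.2, -1.1]
grip_width: 0.0114
```

Emit:
servo_tool(
  plan=[
    [0, [-0.1, 0, 0], [0, 0, 0]],
    [0, [-0.1, 0, 0], [0, 0, 0]],
    [0, [-0.1, 0, 0], [0, 0, 0]],
  ],
)

```text
time_s: 23.88
tool_pos: [0.4866, 0.0379, 0.0306]
tool_rot: [180.0, 0.1, -175.1]
force: [0.0, -0.4, -0.2]
grip_width: 0.0117
```

```bash
python3 -c "
from h import *
line()"
```

```text
t 23.88 along mm -68.89 lat mm(+left) 0.09 dz mm 0.12 rot [ 1.7998e+02  1.2000e-01 -1.7509e+02]
F along -0.0 lat -0.4 z -0.2 T [-0.03  0.03  0.05] w 0.0117
```

The leg tip is well inside the hole with no resistance. I'll carry on towards the spring's first contact, expected near -55 mm along.

Emit:
servo_tool(
  plan=[
    [0, [-0.12, 0, 0], [0, 0, 0]],
    [0, [-0.12, 0, 0], [0, 0, 0]],
    [0, [-0.12, 0, 0], [0, 0, 0]],
    [0, [-0.12, 0, 0], [0, 0, 0]],
    [0, [-0.12, 0, 0], [0, 0, 0]],
    [0, [-0.12, 0, 0], [0, 0, 0]],
    [0, [-0.12, 0, 0], [0, 0, 0]],
  ],
)

```text
time_s: 24.47
tool_pos: [0.4959, 0.0387, 0.0306]
tool_rot: [180.0, 0.1, -175.1]
force: [-0.3, -0.6, -1.3]
grip_width: 0.0114
```

```bash
python3 -c "
from h import *
line()"
```

```text
t 24.47 along mm -59.57 lat mm(+left) 0.09 dz mm 0.14 rot [ 1.7998e+02  1.2000e-01 -1.7509e+02]
F along -0.3 lat -0.6 z -1.3 T [-0.01  0.   -0.03] w 0.0114
```

Emit:
servo_tool(
  plan=[
    [0, [-0.1, 0, 0], [0, 0, 0]],
    [0, [-0.1, 0, 0], [0, 0, 0]],
    [0, [-0.1, 0, 0], [0, 0, 0]],
  ],
)

```text
time_s: 24.72
tool_pos: [0.4993, 0.039, 0.0306]
tool_rot: [180.0, 0.1, -175.1]
force: [0.6, -1.2, -0.4]
grip_width: 0.0116
```

Emit:
servo_tool(
  plan=[
    [0, [-0.1, 0, 0], [0, 0, 0]],
    [0, [-0.1, 0, 0], [0, 0, 0]],
    [0, [-0.1, 0, 0], [0, 0, 0]],
  ],
)

```text
time_s: 24.97
tool_pos: [0.5018, 0.0397, 0.0303]
tool_rot: [179.9, 0.0, -175.1]
force: [-2.3, 1.3, -0.6]
grip_width: 0.0118
```

```bash
python3 -c "
from h import *
line()"
```

```text
t 24.97 along mm -53.68 lat mm(+left) 0.62 dz mm -0.15 rot [ 1.7995e+02  3.0000e-02 -1.7507e+02]
F along -2.1 lat 1.5 z -0.6 T [0.24 0.29 0.06] w 0.0118
```

Emit:
servo_tool(
  plan=[
    [0, [-0.09, 0, 0], [0, 0, 0]],
    [0, [-0.09, 0, 0], [0, 0, 0]],
    [0, [-0.09, 0, 0], [0, 0, 0]],
  ],
)

```text
time_s: 25.22
tool_pos: [0.5031, 0.0404, 0.0298]
tool_rot: [179.9, -0.2, -175.0]
force: [-2.4, 0.3, 0.1]
grip_width: 0.0119
```

Emit:
servo_tool(
  plan=[
    [0, [-0.09, 0, 0], [0, 0, 0]],
    [0, [-0.09, 0, 0], [0, 0, 0]],
    [0, [-0.09, 0, 0], [0, 0, 0]],
  ],
)

```text
time_s: 25.47
tool_pos: [0.5031, 0.0404, 0.0298]
tool_rot: [179.9, -0.5, -175.0]
force: [-6.5, 0.2, 4.6]
grip_width: 0.012
```

```bash
python3 -c "
from h import *
line()"
```

```text
t 25.47 along mm -52.29 lat mm(+left) 1.2 dz mm -0.75 rot [ 179.9    -0.51 -175.02]
F along -6.5 lat 0.7 z 4.6 T [0.07 1.1  0.06] w 0.012
```

Emit:
servo_tool(
  plan=[
    [0, [0.05, -0.06, -0.08], [0, -0.5, 0]],
    [0, [0, 0, 0], [0, 0, 0]],
  ],
)

```text
time_s: 25.63
tool_pos: [0.5031, 0.0404, 0.0305]
tool_rot: [179.9, 0.1, -175.0]
force: [-2.4, 0.7, -0.4]
grip_width: 0.0116
```

```bash
python3 -c "
from h import *
line()"
```

```text
t 25.63 along mm -52.3 lat mm(+left) 1.18 dz mm 0.02 rot [ 1.7987e+02  6.0000e-02 -1.7501e+02]
F along -2.3 lat 0.9 z -0.4 T [0.07 0.56 0.08] w 0.0116
```

Emit:
servo_tool(
  plan=[
    [0, [-0.08, -0.04, 0], [0, -0.1, 0]],
    [0, [-0.09, -0.04, 0], [0, -0.15, 0]],
    [0, [-0.09, -0.04, 0], [0, -0.15, 0]],
  ],
)

```text
time_s: 25.88
tool_pos: [0.5038, 0.0403, 0.0299]
tool_rot: [179.8, 0.3, -174.9]
force: [-5.1, 1.9, 1.0]
grip_width: 0.0117
```

```bash
python3 -c "
from h import *
line()"
```

```text
t 25.88 along mm -51.62 lat mm(+left) 1.03 dz mm -0.63 rot [ 179.8     0.28 -174.95]
F along -4.9 lat 2.3 z 1.0 T [0.45 1.01 0.13] w 0.0117
```

Emit:
servo_tool(
  plan=[
    [0, [-0.1, -0.03, -0.05], [0, 0.1, 0]],
    [0, [-0.1, -0.03, -0.03], [0, 0, 0]],
    [0, [-0.1, -0.03, -0.03], [0, 0, 0]],
    [0, [-0.1, -0.03, -0.03], [0, 0, 0]],
  ],
)

```text
time_s: 26.22
tool_pos: [0.5037, 0.0403, 0.0298]
tool_rot: [179.7, -0.3, -174.9]
force: [-5.9, 2.1, 1.4]
grip_width: 0.0119
```

```bash
python3 -c "
from h import *
line()"
```

```text
t 26.22 along mm -51.65 lat mm(+left) 1.07 dz mm -0.69 rot [ 179.72   -0.32 -174.86]
F along -5.7 lat 2.6 z 1.4 T [0.46 1.26 0.16] w 0.0119
```

Emit:
servo_tool(
  plan=[
    [0, [0, 0, -0.09], [-0.2, -0.4, 0]],
    [0, [-0.1, 0, -0.05], [0, -0.15, 0]],
    [0, [-0.11, 0, -0.05], [0, -0.12, 0]],
    [0, [-0.11, 0, -0.05], [0, -0.12, 0]],
  ],
)

```text
time_s: 26.55
tool_pos: [0.5055, 0.0407, 0.0311]
tool_rot: [179.5, 0.3, -174.9]
force: [-4.8, 1.5, -0.6]
grip_width: 0.0117
```

```bash
python3 -c "
from h import *
line()"
```

```text
t 26.55 along mm -49.89 lat mm(+left) 1.26 dz mm 0.65 rot [ 179.51    0.3  -174.85]
F along -4.7 lat 1.9 z -0.6 T [0.4  1.18 0.11] w 0.0117
```

Emit:
servo_tool(
  plan=[
    [0, [-0.1, 0, 0.03], [0.4, 0.2, 0]],
    [0, [-0.11, 0, -0.03], [0, -0.05, 0]],
    [0, [-0.11, 0, -0.03], [0, -0.08, 0]],
    [0, [-0.11, 0, -0.03], [0, -0.08, 0]],
  ],
)

```text
time_s: 26.88
tool_pos: [0.509, 0.0407, 0.0315]
tool_rot: [180.0, 0.2, -174.9]
force: [-4.8, 1.7, -1.2]
grip_width: 0.0118
```

```bash
python3 -c "
from h import *
line()"
```

```text
t 26.88 along mm -46.4 lat mm(+left) 1.02 dz mm 0.98 rot [ 1.7997e+02  1.7000e-01 -1.7485e+02]
F along -4.6 lat 2.1 z -1.2 T [0.42 0.81 0.12] w 0.0118
```

Emit:
servo_tool(
  plan=[
    [0, [-0.1, 0, 0.06], [0, 0.1, 0]],
    [0, [-0.11, 0, 0], [0, -0.05, 0]],
    [0, [-0.11, 0, -0.01], [0, -0.05, 0]],
    [0, [-0.11, 0, -0.01], [0, -0.05, 0]],
  ],
)

```text
time_s: 27.22
tool_pos: [0.5163, 0.0409, 0.0315]
tool_rot: [-180.0, 0.5, -174.9]
force: [-1.7, 0.9, -3.2]
grip_width: 0.0116
```

```bash
python3 -c "
from h import *
line()"
```

```text
t 27.22 along mm -39.13 lat mm(+left) 0.55 dz mm 1.03 rot [-179.99    0.51 -174.87]
F along -1.6 lat 1.0 z -3.2 T [0.13 0.54 0.04] w 0.0116
```

Emit:
servo_tool(
  plan=[
    [0, [0, 0, 0.07], [0, 0.4, 0]],
    [0, [0, 0, 0.02], [0, 0, 0]],
    [0, [0, 0, 0], [0, 0, 0]],
  ],
)

```text
time_s: 27.47
tool_pos: [0.518, 0.0412, 0.0312]
tool_rot: [180.0, 0.2, -174.9]
force: [-2.2, 1.5, -1.5]
grip_width: 0.0116
```

```bash
python3 -c "
from h import *
line()"
```

```text
t 27.47 along mm -37.37 lat mm(+left) 0.68 dz mm 0.7 rot [ 180.      0.24 -174.89]
F along -2.0 lat 1.7 z -1.5 T [0.45 0.59 0.08] w 0.0116
```

Emit:
servo_tool(
  plan=[
    [0, [-0.06, 0, 0.03], [0, 0.1, 0]],
    [0, [-0.06, 0, 0], [0, 0, 0]],
  ],
)

```text
time_s: 27.63
tool_pos: [0.5187, 0.0416, 0.031]
tool_rot: [180.0, 0.1, -174.9]
force: [-4.3, 1.3, 0.6]
grip_width: 0.0122
```

```bash
python3 -c "
from h import *
line()"
```

```text
t 27.63 along mm -36.67 lat mm(+left) 1.03 dz mm 0.49 rot [ 1.7997e+02  6.0000e-02 -1.7487e+02]
F along -4.1 lat 1.7 z 0.6 T [0.33 1.01 0.07] w 0.0122
```

Emit:
servo_tool(
  plan=[
    [0, [-0.06, 0, 0.03], [0, 0, 0]],
    [0, [-0.06, 0, 0], [0, 0, 0]],
  ],
)

```text
time_s: 27.8
tool_pos: [0.5187, 0.0416, 0.0307]
tool_rot: [180.0, -0.1, -174.9]
force: [-4.9, 1.4, 0.6]
grip_width: 0.0119
```

```bash
python3 -c "
from h import *
line()"
```

```text
t 27.8 along mm -36.69 lat mm(+left) 1.07 dz mm 0.19 rot [ 1.7996e+02 -1.0000e-01 -1.7487e+02]
F along -4.8 lat 1.8 z 0.6 T [0.35 1.07 0.04] w 0.0119
```

Emit:
servo_tool(
  plan=[
    [0, [-0.09, 0, -0.02], [0, -0.1, 0]],
    [0, [-0.1, 0, -0.02], [0, -0.1, 0]],
  ],
)

```text
time_s: 27.97
tool_pos: [0.5187, 0.0416, 0.0307]
tool_rot: [180.0, -0.1, -174.9]
force: [-5.3, 0.8, 1.7]
grip_width: 0.0121
```

```bash
python3 -c "
from h import *
line()"
```

```text
t 27.97 along mm -36.68 lat mm(+left) 1.06 dz mm 0.19 rot [ 1.7995e+02 -1.3000e-01 -1.7488e+02]
F along -5.2 lat 1.3 z 1.7 T [0.36 1.28 0.04] w 0.0121
```

Emit:
servo_tool(
  plan=[
    [0, [0.08, 0, 0], [0, -0.1, 0]],
    [0, [0.06, 0, 0], [0, 0, 0]],
    [0, [0, 0, 0], [0, 0, 0]],
  ],
)

```text
time_s: 28.22
tool_pos: [0.5185, 0.0415, 0.0308]
tool_rot: [180.0, 0.1, -174.9]
force: [-2.8, 1.5, -1.3]
grip_width: 0.0116
```

```bash
python3 -c "
from h import *
line()"
```

```text
t 28.22 along mm -36.81 lat mm(+left) 0.99 dz mm 0.34 rot [ 1.7996e+02  1.4000e-01 -1.7489e+02]
F along -2.7 lat 1.8 z -1.3 T [0.39 0.72 0.09] w 0.0116
```

Emit:
servo_tool(
  plan=[
    [0, [0.1, 0, 0], [0, 0, 0]],
    [0, [0.1, 0, 0], [0, 0, 0]],
    [0, [0, 0, 0], [0, 0, 0]],
  ],
)

```text
time_s: 28.47
tool_pos: [0.5183, 0.0414, 0.0314]
tool_rot: [180.0, 0.4, -174.9]
force: [-2.8, 1.5, -1.0]
grip_width: 0.0115
```

```bash
python3 -c "
from h import *
line()"
```

```text
t 28.47 along mm -37.07 lat mm(+left) 0.86 dz mm 0.92 rot [ 179.97    0.37 -174.89]
F along -2.7 lat 1.7 z -1.0 T [0.34 0.62 0.04] w 0.0115
```

```bash
python3 -c "
from h import *
s=cam('side');h=np.array([.9965,.0837,0]);P=np.array([.5553,.0436,.065])
for x in(.0285,.0305,.0325,.0345): print(x,proj(s,P+h*x).round(2))
g=cv2.cvtColor(s['image'],cv2.COLOR_BGR2HSV)[...,1].astype(int);np.set_printoptions(linewidth=250)
print(g[200:216,316:340])"
```

```text
0.0285 [329.68 207.17]
0.0305 [330.47 207.04]
0.0325 [331.27 206.92]
0.0345 [332.07 206.8 ]
[[144 146 143 144 145 143 141 142 143 143 144 144 145 144 142 143 145 145 144 145 143 145 146 146]
 [146 145 144 145 145 146 145 142 145 143 146 145 146 144 147 144 145 142 144 144 144 145 144 144]
 [144 141 138 141 144 145 143 144 143 141 142 142 146 144 142 147 143 144 145 146 144 143 144 143]
 [141 129 122 127 137 143 140 135 127 126 134 141 145 146 144 143 145 145 145 144 143 145 143 147]
 [129 112  96  94 111 123 119 106  96 103 130 140 144 141 137 138 139 142 146 148 145 145 143 145]
 [113  83  54  48  60  78  82  75  73  91 115 129 129 120 115 117 128 142 145 147 144 142 145 145]
 [ 81  49  34  30  32  42  51  59  68  82  88  93  95  92  87  93 116 137 144 144 143 144 144 146]
 [ 64  47  36  33  33  35  45  62  69  70  65  67  69  75  80  95 118 140 147 145 146 145 145 145]
 [ 58  55  42  40  44  44  59  78  84  86  84  91 103 109 117 127 139 143 145 145 143 146 144 142]
 [ 62  54  52  50  52  61  90 116 127 129 132 135 137 140 141 143 144 142 144 144 145 145 144 144]
 [ 68  56  52  53  50  66  99 127 141 143 144 147 145 143 145 146 144 145 144 142 144 144 146 148]
 [ 70  55  53  50  51  67  92 108 118 127 138 144 144 145 144 145 143 144 147 143 142 145 144 145]
 [ 70  58  52  49  50  63  75  82  90 102 123 138 144 144 142 144 145 144 146 144 144 144 145 145]
 [ 62  53  56  53  50  59  66  69  75  84 103 122 137 145 144 145 142 142 145 143 144 146 143 143]
 [ 61  52  50  54  47  54  63  66  69  75  82  95 119 137 144 143 143 143 143 144 144 145 143 145]
 [ 57  57  50  50  51  56  62  71  70  69  70  79 102 133 143 145 144 144 144 144 144 142 145 141]]
```

Emit:
servo_tool(
  plan=[
    [0, [0.12, 0, 0.06], [0, 0.3, 0]],
    [0, [0.12, 0, 0], [0, 0, 0]],
    [0, [0.12, 0, 0], [0, 0, 0]],
  ],
)

```text
time_s: 28.77
tool_pos: [0.5168, 0.0407, 0.0316]
tool_rot: [180.0, 0.3, -174.9]
force: [1.8, 0.4, -2.8]
grip_width: 0.0118
```

```bash
python3 -c "
from h import *
line()"
```

```text
t 28.77 along mm -38.64 lat mm(+left) 0.37 dz mm 1.09 rot [ 180.      0.29 -174.91]
F along 1.8 lat 0.3 z -2.8 T [ 0.34 -0.21  0.1 ] w 0.0118
```

Emit:
servo_tool(
  plan=[
    [0, [0, 0, 0.07], [0, 0.2, 0]],
    [0, [0, 0, 0], [0, 0, 0]],
    [0.4, [0, 0, 0], [0, 0, 0]],
    [0.4, [0, 0, 0], [0, 0, 0]],
    [0.4, [0, 0, 0], [0, 0, 0]],
    [0.4, [0, 0, 0], [0, 0, 0]],
    [0.4, [0, 0, 0], [0, 0, 0]],
    [0.4, [0, 0, -1], [0, 0, 0]],
    [0.4, [0, 0, -2.5], [0, 0, 0]],
    [0.4, [0, 0, -3], [0, 0, 0]],
    [0.4, [0, 0, -3], [0, 0, 0]],
    [0.4, [3, 0, -2], [0, 0, 0]],
    [0.4, [3, 0, 0], [0, 0, 0]],
    [0.4, [0, -3.5, 0], [0, 0, 0]],
    [0.4, [0, -4, 0], [0, 0, 0]],
    [0.4, [0, -4, 0], [0, 0, 0]],
    [0.4, [0, -4, 0], [0, 0, 0]],
    [0.4, [0, -4, 0], [0, 0, 0]],
    [0.4, [0, 0, 0], [0, 0, 0]],
  ],
)

```text
time_s: 30.35
tool_pos: [0.4749, -0.1672, 0.1629]
tool_rot: [-179.8, 0.9, -174.6]
force: [-0.3, -1.0, 0.0]
grip_width: 0.0349
```

```bash
python3 -c "
from h import *
t=cam('top');s=cam('side');print(env.get_obs()['tool_pos'],env.get_obs()['grip_width'])
a=cv2.resize(t['image'][208:268,241:301],(400,400),interpolation=cv2.INTER_CUBIC)
b=cv2.resize(s['image'][185:235,290:340],(400,400),interpolation=cv2.INTER_CUBIC)
cv2.imwrite('pics/f1.png',np.hstack([a,b]))
h=np.array([.9965,.0837,0]);P=np.array([.5553,.0436,.065])
print(proj(s,P+h*.0325),proj(s,P-h*.05),proj(t,P+h*.0325),proj(t,P-h*.038+[0,0,.0255]))"
```

```text
[ 0.47537642 -0.16001826  0.16220781] 0.034652242083961046
[331.27000827 206.92104248] [297.87039531 212.11922323] [269.71532691 211.33565133] [270.83609354 238.61264752]
```

View pics/f1.png

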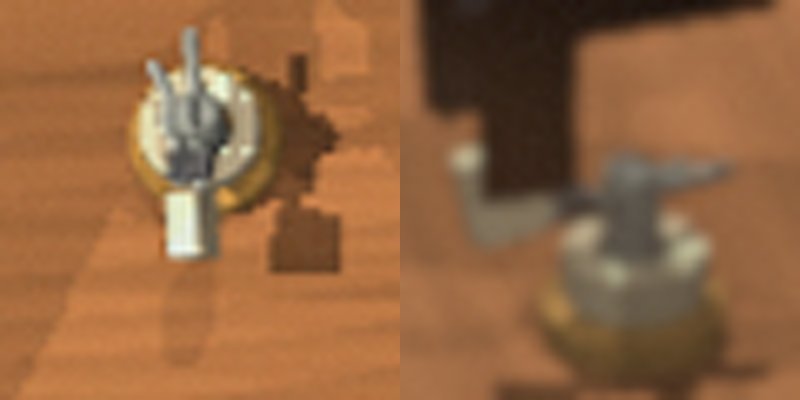

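```bash
python3 -c "
from h import *
s=cam('side');t=cam('top');np.set_printoptions(linewidth=250)
g=cv2.cvtColor(s['image'],cv2.COLOR_BGR2HSV)[...,1].astype(int);print(g[203:210,320:338])
g=cv2.cvtColor(t['image'],cv2.COLOR_BGR2HSV)[...,1].astype(int);print(g[208:232,260:280])
print(env.get_obs()['time_s'])"
```

```text
[[134 144 144 140 139 139 144 146 145 144 139 142 143 145 145 144 143 145]
 [104 123 127 120 110 115 125 130 128 127 125 130 141 145 144 145 145 144]
 [ 54  77  84  81  71  74  89  91  90  93  97 112 135 144 147 146 146 143]
 [ 34  42  47  44  40  47  60  61  55  70  88 114 136 143 144 148 145 144]
 [ 37  34  35  40  37  47  64  74  84 105 120 135 139 144 145 144 147 144]
 [ 42  47  58  72  79  95 113 122 131 137 142 143 144 146 144 146 144 143]
 [ 45  57  89 113 133 137 142 145 146 144 145 146 144 146 144 145 143 144]]
[[161 160 163 166 162 161 161 163 160 163 165 159 161 161 163 159 162 161 163 161]
 [161 164 162 159 160 160 160 163 160 161 164 163 164 161 162 156 159 158 157 161]
 [163 160 161 162 167 161 163 163 165 163 160 159 160 162 159 162 165 161 160 161]
 [166 160 161 160 162 160 166 165 162 168 165 163 162 161 161 164 166 161 166 160]
 [161 161 162 162 162 157 162 164 118  50 116 166 161 160 162 166 162 163 163 159]
 [160 162 161 163 162 163 166 167  83  22  90 164 169 162 159 162 157 161 158 163]
 [164 166 161 162 163 165 162 166  79  23  67 160 165 164 165 162 159 162 16
[... 724 characters left out ...]
  42  46  63  67  66  71 124]
 [162 173  82  57  66  30  20  23  20  22  21  23  22  20  67  75  68  69  65 102]
 [165 151  73  55  61  30  18  25  23  21  16  21  22  23  64 110  77  68  67  84]
 [166 144  72  53  60  24  20  23  24  23  28  20  21  19  25 111  81  68  67  65]
 [169 148  71  56  61  35  21  21  24  23  24  22  18  18  25  87  84  71  69  68]
 [172 130  66  52  66  54  27  23  20  22  22  22  23  21  21  66  73  70  68  63]
 [168 161  62  48  66  74  37  21  27  22  20  18  20  12  22  70  72  71  68  65]
 [168 172 100  61  65  72  48  23  18  13  17  16  10  32  44  53  71  64  67  78]
 [161 172 140  53  58  69  41  17  10  16  17  14  14  70  57  63  69  67  68 113]]
30.55
```

The tip is about 1.6 mm back from its position just before the pull-back, close to the ferrule stop. That matches home. The clip is holding by itself and the robot is clear, so I'm signing off.

```bash
python3 -c "
from cell import env
print(env.sign_off())"
```

```text
the job is handed in; nothing more can be done
None
```

The large bone ring is flat on the brass foot, and the clip is through the post's cross hole above it. I let go, moved the arm clear and signed off at about 30.6 s of the 72 s allowed.

**How it went**
- **First grasp missed:** the finger tips sit about 36 mm above the reported tool point, so the jaws closed above the ring. I touched the floor to find the offset, and the second grasp held.
- **Finding the hole:** I pinched the post lightly for its centre line and touched its top and the floor for height. That put the post top at z about 75.9 mm and the hole at about 64.9 mm.
- **Inserting the clip:** the straight leg went in freely. The spring stalled twice until I corrected small height and tilt errors. It then snapped in, with readings peaking at 6.5 N along the hole axis. I stopped firm on what I took to be the ferrule, then drew back about 2 mm to home.

**Last checks**
- **Final pictures:** both legs are past the post, the ring is under the clip, and the gripper is open and well clear.
- **Agreement with home:** the side view puts the straight leg's tip within about 1 mm of home. The top view shows the handle 3–5 mm further back than predicted. I put that down to pixel error or slight sag and did not resolve it.
- **Force overshoot:** the first touch on the post top read 31 N at one sample, just over the 30 N limit; later touches were about 12 N.
- **Not checked:** I never aimed for the other objects, but I did not check their positions at the end.

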